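# Gauge the depth of the next cup

## Robot

A 6-joint arm with a two-finger parallel gripper is mounted at the origin on the work surface. World frame = base frame: x ahead of the robot, y to its left, z up, the work surface at z = 0. Lengths are in m, angles in rad, forces in N, time in s.
With the tool pointing down it reaches from about 0.25 to 0.775 m from the base axis. Payload 4 kg.
Tool frame: the origin (TCP) lies between the finger pads; the fingertips stand 14 mm ahead of it and the grasp point (between the pads) lies 5 mm behind it (robot.tips_ahead is the distance from the TCP to the fingertips, in m); z points along the fingers, y is the direction in which the jaws open and shut (so a half turn about z gives the same grasp; the last joint's range is limited). The gripper opens to 94 mm and grips with 3 to 60 N. Pads are 16 mm wide; open, the fingers measure 119 mm over their backs; the gripper's body (75 mm by 177 mm) begins 78 mm behind the grasp point.
Start: joints at [-1.321, 0.087, 1.371, -0, 1.684, -0.103], TCP at [0.19, -0.516, 0.22] pointing down, gripper open.
Joint ranges: [-3.1, 3.1], [-0.76, 2.03], [0.27, 2.55], [-1.08, 4.22], [0.17, 2.65], [-2.57, 2.57]. Speed limits (rad/s): [2.79, 2.79, 3.14, 3.14, 3.14, 3.14].

## Interface

Orientations are given as [roll, pitch, yaw] about the fixed x, y, z axes, in that order (R = Rz(yaw) Ry(pitch) Rx(roll)).
In Python, from bench import robot, optics, job gives the robot as it stands.
- The arm moves only by the tool apply_moves, never from a script. Its argument "moves" is a list of rows, each a list of 3 entries, a list of its own where there are three numbers: the shift along the tool's x, y, z in cm, then the turn, a rotation vector about the tool's x, y, z in rad, then the opening, from 0 (shut) to 1 (fully open). In form: [[[tx, ty, tz], [rx, ry, rz], grip], ...]. A call has exactly 10 rows; each row is the pose to reach, as a shift and turn from the pose commanded when the call began, along the tool's axes at that moment; what a row does not reach only later rows make up. A row lasts 1/12 s, in which the tool goes at most 41.7 mm and 7.16 degrees, less where a joint would pass 70% of its speed; a pose out of reach is approached as far as the arm can. A call with a gripper value outside its range is refused whole. The fingers move at their own pace and stop on an object; the grip force is fixed at half the most. Time passes only in rows, so rows that repeat a pose let the fingers close, or fill a call up. It gives the time, the measured TCP pose, the force and the opening at its end, in the units of the state.
- robot.get_obs(): the state, without advancing time (a new reading comes with each control period).
- optics.snapshot(name): name is "scene" or "top"; returns the picture (400x640x3 uint8, red, green, blue); there is no depth.
- optics.get_calibration(name): a dict with "fx", "fy", "cx", "cy" (pixels), "k1" (the pictures are not rectified: a ray, as slopes to the right and down, at radius r is drawn at 1 + k1 r^2 times it, then the intrinsics apply), "rvec" (rotation vector, rad) and "tvec" (3), from world to camera coordinates, as OpenCV has them. Camera axes: x right, y down, z forward; pixel columns grow to the right and rows downward; lengths in m; the calibration is good to about 2 mm. A picture is of the moment at which its call begins. get_calibration takes no time and is no camera call.
- job.close_job(): hands the job in, once; it reports no verdict.
The state is a dict: "time": time; "joint_positions": joint angles; "qvel": joint speeds; "joint_torque": joint torques, N m; "tool_pos": TCP position; "ee_rot": TCP orientation; "wrist_force": force on the tool from outside, world axes, zero at the start; "wrist_torque": the same for the moment, N m; "width": finger opening in m.
Only numpy, scipy, OpenCV 4.12 (cv2) and the standard library are available. Lean on these libraries where they do the work, as an engineer would, in place of code of your own. Each camera call takes 0.05 s, during which the arm holds its last target.

## Task

Turn the cup carousel one place anticlockwise (seen from above) by its knob, so that the next cup clicks into line with the brass guide tube, and let go of the knob. Then take the depth gauge from its rest, slide it gently down the guide tube until its brass collar stops against the tube's mouth (the cup's floor pushes the orange tip in), and draw it right out again without disturbing the tip's setting. Finish while still holding the gauge level and still in the gripper, its orange tip a few centimetres above the middle of the white reading tile: do not put it down or let it touch anything, and leave the other things on the table where they are.

Things in the scene. Friction and masses are not known exactly. Their poses are not given: they have to be found in the camera images.
- carousel (a joint): Turn of the cup carousel about its vertical hub, rad, positive anticlockwise from above; about 0 (a detent) at the start. Five detents, one every 1.257 rad (72 degrees): a spring ball pulls the carousel in and holds it once within about 0.08 rad of one. Leaving a detent takes about 0.2 N m; between detents it turns freely.
- knob (a point): Centre of the black bar knob on top of the carousel's hub, on the turning axis, 157 mm above the table. The bar is 60 mm long along this point's x axis, 14 mm thick along its y axis and 34 mm high (138 to 172 mm above the table); it turns with the carousel and is clear all round.
- guide: Fixed brass guide tube on a post. Origin: centre of its upper mouth, 141 mm above the table; x axis: direction of insertion, towards the hub and 25 degrees downward; y level. 50 mm long, bore 15 mm; funnel mouth 26 mm inside, 35 mm outside, narrowing over 12 mm. With the carousel in a detent a cup is in line: its mouth at x = 65 mm, its inner floor at x = 135 mm.
- station: Green base fixed to the table, with guide tube (on its -y side) and carousel; origin on the hub's axis at table height, z up. The carousel is a wooden disc (radius 100 mm, top 54 mm above the table) with five clay cups (75 mm long, 58 mm wide mouth) fast in cradles, mouths outward and tilted 25 degrees up; they sweep a radius of 133 mm, up to 145 mm above the table.
- gauge: Loose depth gauge, 0.15 kg. Origin: centre of the collar's front face; x axis along the rod to the tip. Steel shaft 10 mm diameter, x = 0 to 122 mm; orange sliding tip, 8 mm diameter, on to x = 147 mm when out; brass collar 34 mm diameter, x = -8 to 0; blue handle 18 x 18 mm square, x = -98 to -8 mm (balance at about x = -30). Lies level on its rest at first, axis 70 mm above the table.
- plunger (a joint): How far the gauge's orange tip has been pushed in, m: 0 is fully out (start), 0.021 is fully in. It slides with about 2.5 N friction and stays where it is pushed. With the collar stopped on the tube and a cup in line it reads about 0.012.
- nose (a point): Front end of the orange tip, moves with it; x axis along the rod.
- rest: Fixed wooden gauge rest, base 210 x 50 x 14 mm. Origin at table height under the gauge's origin as it lies; x axis along the lying gauge to its tip. Notched posts under the shaft (x = 79 to 91 mm, cheeks up to 75 mm high) and the handle's end (x = -93 to -79 mm, cheeks up to 69 mm high); the handle between them is free on both sides. Lift the gauge straight up.
- reader: Fixed wooden block, 80 x 80 mm, with the white reading tile on top. Origin at table height under its centre.
- tile (a point): Centre of the top face of the white reading tile (66 x 66 mm), 50 mm above the table.
- beaker_a: Bystander: loose clay beaker, 72 mm diameter, 85 mm high; origin under its base.
- beaker_b: Bystander: another such beaker.
- bowl: Bystander: loose terracotta bowl, 120 mm diameter, 50 mm high; origin under its base.
- jar: Bystander: loose jar with a white cap, 68 mm diameter, 100 mm high; origin under its base.
- brush: Bystander: loose brush lying on the table; x axis along it.
- trimmer: Bystander: loose trimming tool, 180 mm long, 16 mm thick, lying on the table; x axis along it towards its steel blade.
Not all that is in view belongs to the job. What is shaped like the gauge but pink is not meant.

How it is judged:
On the way, in this order (a step that is already met when the one before it is completed fails the run):
1. the carousel rests one detent further anticlockwise and the knob has been let go (value of joint carousel between 1.18 and 1.33 rad and contact force between the fingers and station below 0.3 N), for 0.3 s.
2. the gauge is in the guide tube with its collar stopped on the tube's mouth and its tip pushed in by the cup's floor (x of gauge in the frame of guide above -0.0025 m and distance between gauge and guide below 0.006 m and angle between the x axis of gauge and the x axis of guide, either way round below 0.12 rad and value of joint plunger above 0.009 m), for 0.2 s.
3. the gauge is drawn right out of the tube (x of nose in the frame of guide below -0.008 m), for 0.05 s.
At the end, for the whole second after the job is handed in: Gripper holds the gauge still, level within 7 degrees, over 50 mm above the table, touching nothing else; tip within 30 mm sideways of the tile's centre, 10 to 100 mm above it, and still pushed in 9 to 14.5 mm; carousel in its next detent within 4 degrees; bystanders within 30 mm (horizontal distance between nose and tile below 0.03 m and z of nose in the frame of tile between 0.01 and 0.1 m and angle between gauge's own x axis and vertical between 1.44 and 1.7 rad and value of joint plunger between 0.009 and 0.0145 m and contact force between the fingers and gauge above 2 N and contact force between gauge and reader below 0.05 N and contact force between gauge and rest below 0.05 N and contact force between gauge and station below 0.05 N and height (world z) of gauge above 0.05 m and linear speed of gauge below 0.02 m/s and value of joint carousel between 1.18 and 1.33 rad); the arm keeps its last pose, push and grip.
It fails at once if the carousel is turned backwards or well past the next place (value of joint carousel below -0.4 rad or value of joint carousel above 1.75 rad).
It fails at once if the gauge is rammed into the tube or a cup (contact force between gauge and station above 45 N).
It fails at once if a bystander is pushed away or knocked over (distance of any of beaker_a, beaker_b, bowl, jar, brush, trimmer from where it was at the start of the episode above 0.03 m).
It also fails if it takes over 64 s, if anything falls off the work surface, if the arm or the gripper's body presses on something with over 40 N, if the wrist force passes 120 N, or if a joint passes its speed limit or range.

## Working session

There is one attempt and no reset: what is moved stays moved. The work goes in short steps, Python scripts to look and compute and a tool call to move; the robot and the scene stay as the last step left them, time stands still between calls to the robot, and variables do not carry over. Pictures are saved under pics/ and viewed, and the job is handed in when it is done.

Besides the shell and the picture viewer there is one more tool, called after ">>>" as name(argument=value, ...), one argument or row to a line, values as JSON. apply_moves: Moves the arm, as the interface text tells. Its arguments: {"type":"object","properties":{"moves":{"type":"array"}},"required":["moves"]}

```bash
ls; mkdir -p pics; python3 - <<'E'
from bench import robot, optics, job
import cv2
for n in("scene","top"):
    im=optics.snapshot(n); cv2.imwrite(f"pics/{n}0.png",cv2.resize(im[:,:,::-1],None,fx=1.25,fy=1.25,interpolation=cv2.INTER_CUBIC)); cv2.imwrite(f"pics/{n}0_raw.png",im[:,:,::-1])
    print(optics.get_calibration(n))
print(robot.get_obs())
E
```

```text
pics
{'fx': 455.71019800222484, 'fy': 455.71019800222484, 'cx': 310.6443583055064, 'cy': 189.53976471954843, 'k1': -0.08643806499238112, 'rvec': array([ 2.53156008,  0.70987679, -0.1754847 ]), 'tvec': array([-0.44974287, -0.17131333,  1.61091574])}
{'fx': 509.4437601841063, 'fy': 509.4437601841063, 'cx': 324.1513938623804, 'cy': 199.22654964323124, 'k1': -0.0901312329694317, 'rvec': array([ 2.1984641 , -2.15986432,  0.10966566]), 'tvec': array([-0.01206614,  0.51434753,  1.75415116])}
{'time': 0.1, 'joint_positions': array([-1.32109587e+00,  8.78525679e-02,  1.37205080e+00,  1.76807683e-05,
        1.68358115e+00, -1.03104197e-01]), 'qvel': array([-8.57159842e-05, -2.50058155e-03, -4.38817281e-03, -9.01395135e-04,
       -7.55891576e-04,  1.12078812e-03]), 'joint_torque': array([ 1.36649600e-03, -3.41253090e+01, -3.03301191e+01,  7.19387317e-02,
        3.04108439e-02, -1.02081799e-04]), 'tool_pos': array([ 0.18993071, -0.51569124,  0.21846332]), 'ee_rot': array([-3.13971265e+00, -2.12191872e-04,  3.52806426e-01]), 'wrist_force': array([ 0.20981623, -0.17292026,  0.01174137]), 'wrist_torque': array([-0.01267756, -0.04536504, -0.01839994]), 'width': 0.09411625074888241}
```

View pics/scene0.png

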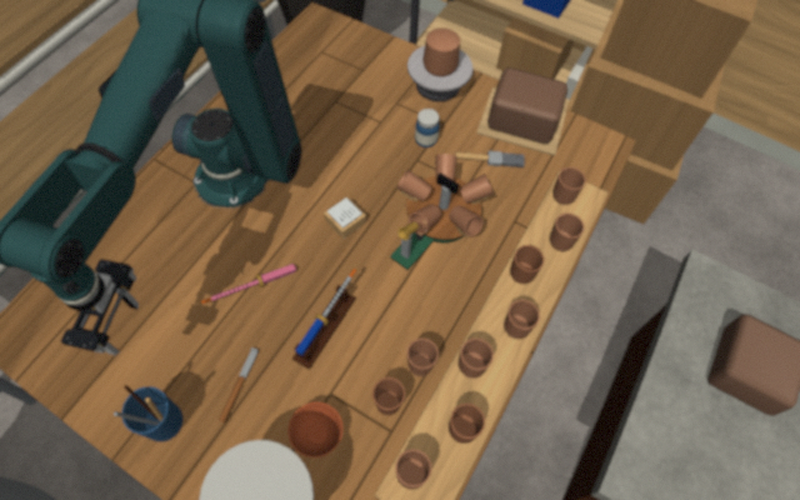

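View pics/top0.png

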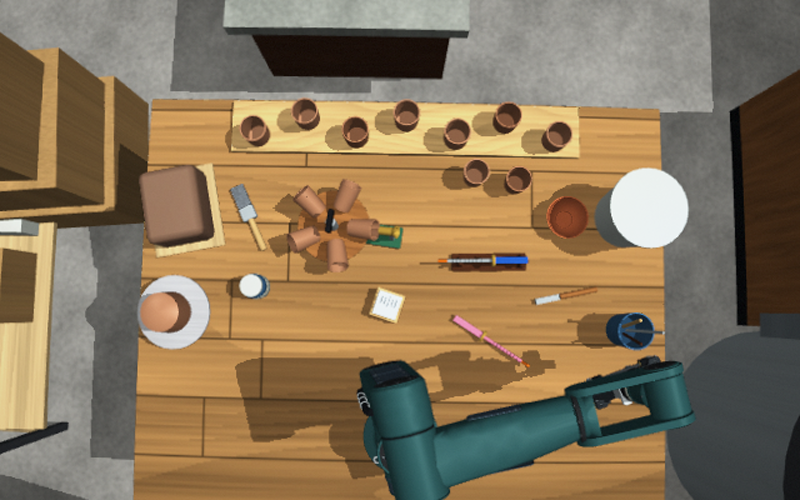

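The top view (800×500, shown at 1.25×) shows the station hub at about (332,222), with its guide on the right side at (388,235). The blue gauge lies at (440–527,261) with its tip to the left. The pink decoy is at (452–527,318–365) and the tile is at (386,305). Things that could be taken for the gauge are the pink look-alike at (490,342), the trimmer at (565,296) and the blue-handled one at (490,261). By the description I choose the blue one.

```bash
cat > h.py <<'E'
import numpy as np, cv2
from bench import optics
from scipy.spatial.transform import Rotation as R
def cal(n):
    c=optics.get_calibration(n); Rm=R.from_rotvec(c["rvec"]).as_matrix(); return c,Rm,np.array(c["tvec"])
def ray(n,u,v):
    c,Rm,t=cal(n); d=np.array([(u-c["cx"])/c["fx"],(v-c["cy"])/c["fy"]]); s=d.copy()
    for _ in range(20): s=d/(1+c["k1"]*(s@s))
    return -Rm.T@t, Rm.T@np.array([s[0],s[1],1])
def plane(n,u,v,z):
    o,d=ray(n,u,v); return o+d*(z-o[2])/d[2]
def proj(n,P):
    c,Rm,t=cal(n); p=Rm@np.array(P)+t; s=p[:2]/p[2]; s=s*(1+c["k1"]*(s@s)); return np.array([c["fx"]*s[0]+c["cx"],c["fy"]*s[1]+c["cy"]])
def tri(u1,u2):
    o1,d1=ray("scene",*u1);o2,d2=ray("top",*u2)
    A=np.stack([d1,-d2],1);x=np.linalg.lstsq(A,o2-o1,rcond=None)[0]
    a=o1+d1*x[0];b=o2+d2*x[1];return (a+b)/2,np.linalg.norm(a-b)
E
python3 - <<'E'
import cv2
t=cv2.imread("pics/top0_raw.png");s=cv2.imread("pics/scene0_raw.png")
def crop(im,x0,y0,w,h,f,name):
    cv2.imwrite(name,cv2.resize(im[y0:y0+h,x0:x0+w],None,fx=f,fy=f,interpolation=cv2.INTER_CUBIC))
crop(t,220,130,120,90,6.5,"pics/t_st.png")
crop(t,340,190,100,40,8,"pics/t_g.png")
crop(s,305,110,100,110,5,"pics/s_st.png")
crop(s,225,205,70,95,6,"pics/s_g.png")
E
```

```text
(no output)
```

View pics/t_st.png

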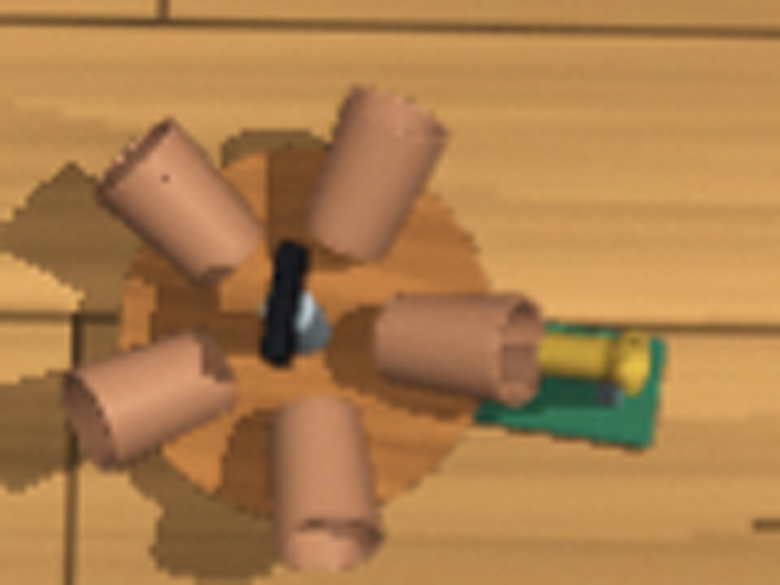

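View pics/t_g.png

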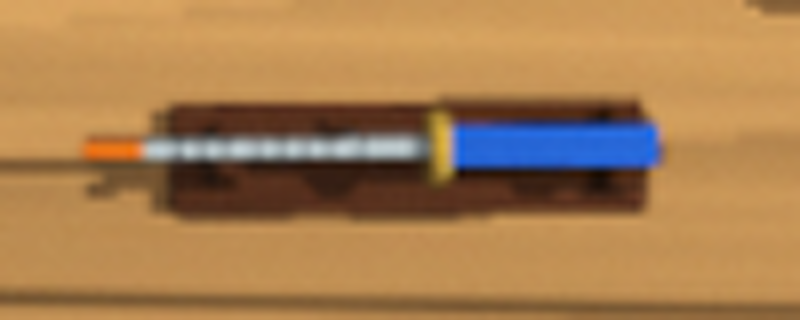

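View pics/s_st.png

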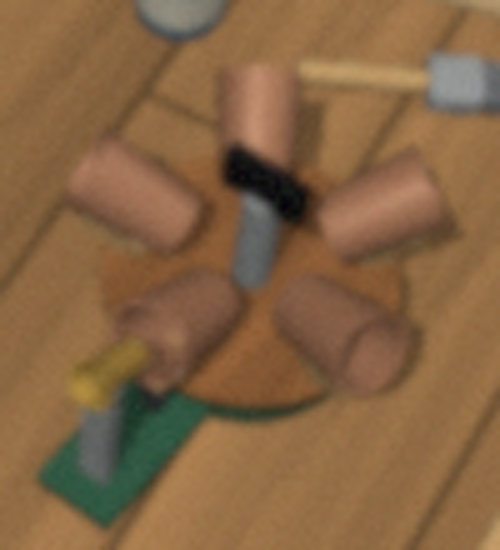

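View pics/s_g.png

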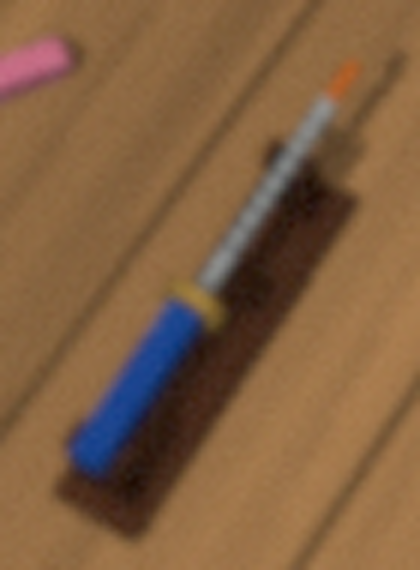

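The crops confirm the gauge: blue handle, brass collar, steel shaft and orange tip. They also show the black bar knob at t_st (285,303) and the brass guide at (585,355). Next I measure them by masks.

```bash
cat > meas.py <<'E'
from h import *
def masks(im):
    hsv=cv2.cvtColor(im,cv2.COLOR_BGR2HSV); H,S,V=[hsv[...,i].astype(int) for i in range(3)]
    return dict(black=(V<45),blue=(H>100)&(H<125)&(S>150)&(V>100),orange=(H>5)&(H<16)&(S>215)&(V>190),brass=(H>=21)&(H<32)&(S>140)&(V>110),green=(H>65)&(H<90)&(S>120)&(V>60))
def rect(m,box):
    x0,y0,x1,y1=box; mm=np.zeros(m.shape,np.uint8); mm[y0:y1,x0:x1]=m[y0:y1,x0:x1]
    n,l,st,ce=cv2.connectedComponentsWithStats(mm)
    k=1+np.argmax(st[1:,4]); p=np.argwhere(l==k)[:,::-1].astype(np.float32)
    c=p.mean(0); w,v=np.linalg.eigh(np.cov((p-c).T)); d=v[:,1]; 
    s=(p-c)@d
    return c,d,s.min()-.5,s.max()+.5,len(p),np.sqrt(12*w)
E
python3 - <<'E'
from meas import *
np.set_printoptions(precision=4,suppress=True)
t=cv2.imread("pics/top0_raw.png");s=cv2.imread("pics/scene0_raw.png")
T=masks(t);S=masks(s)
print("cams",ray("top",320,200)[0],ray("scene",320,200)[0])
bt=dict(black=(250,160,280,195),blue=(390,195,430,220),orange=(345,195,370,220),brass=(300,170,330,200),green=(290,170,330,205))
bs=dict(black=(345,135,370,160),blue=(230,240,265,290),orange=(275,210,290,225),brass=(315,170,340,195),green=(305,180,360,220))
for k in bt:
    a=rect(T[k],bt[k]);b=rect(S[k],bs[k]);print(k,"top",a,"scene",b)
    z=dict(black=.172,blue=.079,orange=.074,brass=.14,green=0.01)[k]
    print("  plane",[plane("top",*(a[0]+a[1]*e),z) for e in (a[2],0,a[3])])
    print("  planeS",[plane("scene",*(b[0]+b[1]*e),z) for e in (b[2],0,b[3])])
    print("  tri",tri(b[0],a[0]))
# brass collar
print("collar",rect(T["brass"],(385,195,402,220)))
# tile
hsv=cv2.cvtColor(t,cv2.COLOR_BGR2HSV);w=(hsv[...,1]<60)&(hsv[...,2]>170)
a=rect(w,(290,225,330,262));print("tile",a,plane("top",*a[0],.05))
hsv=cv2.cvtColor(s,cv2.COLOR_BGR2HSV);w=(hsv[...,1]<75)&(hsv[...,2]>160)
a=rect(w,(255,155,300,190));print("tileS",a,plane("scene",*a[0],.05))
E
```

```text
cams [0.3526 0.0124 1.7937] [ 0.8661 -0.5905  1.3145]
black top (array([263.1605, 176.4691], dtype=float32), array([-0.1392,  0.9903]), np.float64(-9.993808020186334), np.float64(9.109355382477899), 81, array([ 4.6266, 18.2417])) scene (array([357.9554, 146.6607], dtype=float32), array([-0.8183, -0.5748]), np.float64(-9.908349266842183), np.float64(10.020028133552032), 112, array([ 6.3613, 18.4525]))
  plane [array([0.6029, 0.1919, 0.172 ]), array([0.5707, 0.1954, 0.172 ]), array([0.5415, 0.1986, 0.172 ])]
  planeS [array([0.6118, 0.1803, 0.172 ]), array([0.5807, 0.186 , 0.172 ]), array([0.5488, 0.1919, 0.172 ])]
  tri (array([0.5746, 0.1985, 0.1522]), np.float64(0.0030021947759563527))
blue top (array([409.1295, 207.6619], dtype=float32), array([-0.9999,  0.017 ]), np.float64(-12.397115051189777), np.float64(12.667576219332448), 139, array([ 5.6204, 24.1292])) scene (array([246.9467, 269.5267], dtype=float32), array([-0.553 ,  0.8332]), np.float64(-15.670680082258903), np.float64(15.28705483971856), 150, array([ 5.0274, 29.9491]))
  plane [array([ 0.4874, -0.3333,  0.079 ]), array([ 0.4859, -0.2909,  0.079 ]), array([ 0.4844, -0.2478,  0.079 ])]
  planeS [array([ 0.4886, -0.2478,  0.079 ]), array([ 0.4901, -0.2936,  0.079 ]), array([ 0.4914, -0.3371,  0.079 ])]
  tri (array([ 0.487 , -0.292 ,  0.0707]), np.float64(0.0012564339249250954))Traceback (most recent call last):
  File "<stdin>", line 9, in <module>
  File "meas.py", line 8, in rect
    k=1+np.argmax(st[1:,4]); p=np.argwhere(l==k)[:,::-1].astype(np.float32)
        ~~~~~~~~~^^^^^^^^^^
    return _wrapfunc(a, 'argmax', axis=axis, out=out, **kwds)
    return bound(*args, **kwds)
ValueError: attempt to get argmax of an empty sequence
```

```bash
sed -i 's/(H>5)&(H<16)&(S>215)&(V>190)/(H>5)\&(H<17)\&(S>190)\&(V>170)/; s/(H>=21)&(H<32)&(S>140)&(V>110)/(H>=20)\&(H<34)\&(S>140)\&(V>90)/' meas.py
python3 - <<'E'
from meas import *
np.set_printoptions(precision=4,suppress=True)
t=cv2.imread("pics/top0_raw.png");s=cv2.imread("pics/scene0_raw.png")
T=masks(t);S=masks(s)
bt=dict(orange=(345,195,362,220),brass=(300,170,330,200),green=(290,170,330,205))
bs=dict(orange=(275,210,290,225),brass=(315,170,340,195),green=(305,180,360,220))
for k in bt:
  try:
    a=rect(T[k],bt[k]);b=rect(S[k],bs[k]);print(k,"top",a,"scene",b)
    z=dict(black=.172,blue=.079,orange=.074,brass=.14,green=0.01)[k]
    print("  plane",[plane("top",*(a[0]+a[1]*e),z) for e in (a[2],0,a[3])])
    print("  planeS",[plane("scene",*(b[0]+b[1]*e),z) for e in (b[2],0,b[3])])
    print("  tri",tri(b[0],a[0]))
  except Exception as e: print(k,e, t[208,353],s[218,282],s[183,326])
print("collar",rect(T["brass"],(385,195,402,220)))
hsv=cv2.cvtColor(t,cv2.COLOR_BGR2HSV);w=(hsv[...,1]<60)&(hsv[...,2]>170)
a=rect(w,(290,225,330,262));print("tile",a,plane("top",*a[0],.05))
hsv=cv2.cvtColor(s,cv2.COLOR_BGR2HSV);w=(hsv[...,1]<75)&(hsv[...,2]>160)
a=rect(w,(255,155,300,190));print("tileS",a,plane("scene",*a[0],.05))
for n,im in(("t",t[165:205,285:335]),("s",s[165:215,305:350]),("tt",t[225:262,285:335])):
    cv2.imwrite(f"pics/g_{n}.png",cv2.resize(im,None,fx=12,fy=12,interpolation=cv2.INTER_NEAREST))
E
```

```text
orange top (array([353.5, 208.5], dtype=float32), array([1., 0.]), np.float64(-3.0), np.float64(3.0), 12, array([1.8091, 6.1791])) scene (array([282. , 217.5], dtype=float32), array([-0.5257,  0.8507]), np.float64(-2.301707324647193), np.float64(2.301707324647193), 4, array([0.7639, 5.2361]))
  plane [array([ 0.4799, -0.0923,  0.074 ]), array([ 0.4801, -0.1025,  0.074 ]), array([ 0.4803, -0.1126,  0.074 ])]
  planeS [array([ 0.4833, -0.0928,  0.074 ]), array([ 0.4838, -0.1003,  0.074 ]), array([ 0.4842, -0.1078,  0.074 ])]
  tri (array([ 0.4818, -0.1012,  0.0728]), np.float64(0.004145695848666055))
brass top (array([311.6036, 184.5135], dtype=float32), array([-0.997, -0.077]), np.float64(-8.065931837753293), np.float64(9.19462223042247), 111, array([ 6.9198, 16.8264])) scene (array([325.1447, 184.9079], dtype=float32), array([-0.7906,  0.6124]), np.float64(-9.71556773921572), np.float64(7.073170092146564), 76, array([ 6.4212, 14.3   ]))
  plane [array([0.5498, 0.0136, 0.14  ]), array([0.5514, 0.0399, 0.14  ]), array([0.5531, 0.0699, 0.14  ])]
  planeS [array([0.5643, 0.0625, 0.14  ])
[... 634 characters left out ...]
]), array([0.5671, 0.0792, 0.01  ]), array([0.567, 0.073, 0.01 ])]
  tri (array([0.5529, 0.062 , 0.0195]), np.float64(0.04078287445160209))
collar (array([394.4286, 207.9048], dtype=float32), array([0.0896, 0.996 ]), np.float64(-4.42745142568946), np.float64(4.62998407564099), 21, array([2.4587, 9.2588]))
tile (array([309.362 , 243.5215], dtype=float32), array([-0.9578,  0.2874]), np.float64(-13.233883328170835), np.float64(13.244632891067694), 395, array([19.7636, 19.9297])) [0.3594 0.0451 0.05  ]
tileS (array([275.0947, 169.6789], dtype=float32), array([-0.9997, -0.0257]), np.float64(-14.434635084768088), np.float64(13.63355473922014), 380, array([17.9554, 21.0383])) [0.3617 0.0443 0.05  ]
```

View pics/g_t.png

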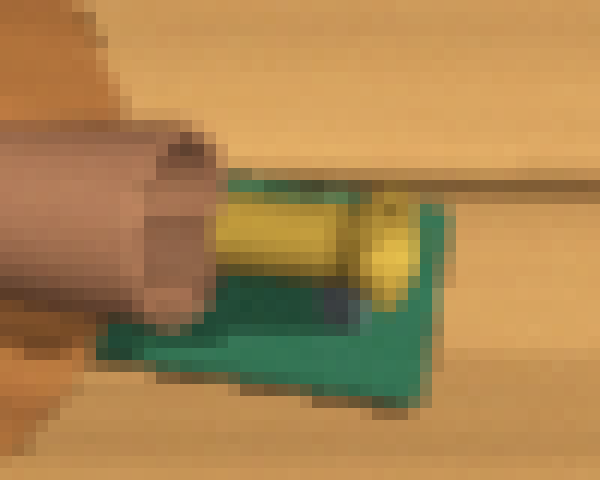

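View pics/g_s.png

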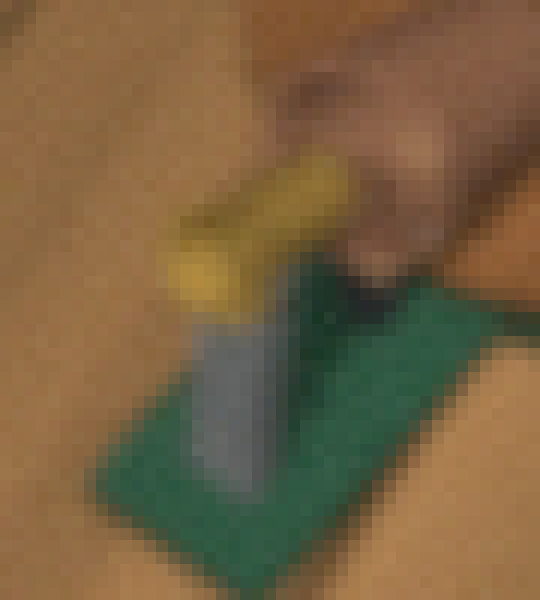

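View pics/g_tt.png

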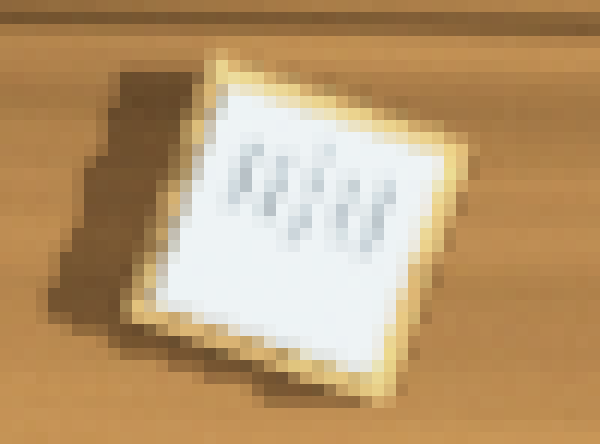

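```bash
python3 - <<'E'
from meas import *
np.set_printoptions(precision=4,suppress=True)
t=cv2.imread("pics/top0_raw.png");s=cv2.imread("pics/scene0_raw.png")
# grey-level black knob
for n,im,b in(("top",t,(250,160,280,195)),("scene",s,(345,135,370,160))):
    for th in (40,50,60,70):
        v=im.max(2)<th; a=rect(v,b); 
        p=[plane(n,*(a[0]+a[1]*e),.157) for e in (-5,0,5)]; d=p[2]-p[0]
        print(n,th,a[4],a[5],"knob",p[1],"yaw",np.arctan(d[1]/d[0]))
m1=plane("top",317.1,185.3,.141);m2=plane("scene",321.2,187.6,.141)
print("mouth",m1,m2,tri((321.2,187.6),(317.1,185.3)))
T=masks(t);S=masks(s)
for n,M,bb,bo,bc in(("top",T,(390,195,430,220),(345,195,362,220),(385,195,402,220)),("scene",S,(230,240,265,290),(275,210,290,225),(250,245,268,262))):
    a=rect(M["blue"],bb);o=rect(M["orange"],bo);c=rect(M["brass"],bc)
    B=plane(n,*a[0],.07);O=plane(n,*o[0],.07);C=plane(n,*c[0],.07)
    print(n,"handle",B,"collar",C,"orange",O,"B-O",np.linalg.norm(B-O),"yaw",np.degrees(np.arctan2(*(O-B)[[1,0]])), "B-C",np.linalg.norm(B-C),c[4])
E
```

```text
top 40 77 [ 4.4296 18.2485] knob [0.573  0.1969 0.157 ] yaw -0.11072659334952314
top 50 83 [ 4.6716 18.5655] knob [0.5734 0.1972 0.157 ] yaw -0.09669169333672739
top 60 86 [ 4.7524 18.6497] knob [0.5739 0.1971 0.157 ] yaw -0.10295021914786945
top 70 93 [ 5.1677 18.9572] knob [0.573 0.197 0.157] yaw -0.10653199215062227
scene 40 104 [ 6.118  17.6572] knob [0.577  0.1964 0.157 ] yaw -0.1327236786648434
scene 50 118 [ 6.5735 18.7267] knob [0.5774 0.1962 0.157 ] yaw -0.17163433018330104
scene 60 134 [ 7.2762 19.0683] knob [0.578  0.1962 0.157 ] yaw -0.16299426783286622
scene 70 144 [ 7.6643 19.2282] knob [0.5784 0.1961 0.157 ] yaw -0.19197381452802129
mouth [0.549  0.0219 0.141 ] [0.5499 0.0177 0.141 ] (array([0.549 , 0.0214, 0.1349]), np.float64(0.0017724033377689598))
top handle [ 0.4866 -0.2925  0.07  ] collar [ 0.4849 -0.2422  0.07  ] orange [ 0.4804 -0.1027  0.07  ] B-O 0.189914611072397 yaw 91.87346181543387 B-C 0.050369830295972556 21
scene handle [ 0.4873 -0.2914  0.07  ] collar [ 0.4937 -0.2376  0.07  ] orange [ 0.4825 -0.0988  0.07  ] B-O 0.19271514265730164 yaw 91.42363527718027 B-C 0.0542414457455403 3
```

Rough results:
- **Knob:** about (0.575, 0.197), bar yaw about -0.12.
- **Guide mouth:** about (0.549, 0.020), pointing at 82°.
- **Gauge handle centre:** (0.487, -0.292), yaw about 91.6°.
- **Tile:** (0.3605, 0.0447).

The mouth-to-hub distance is 178 mm, and the handle-to-tip-centre distance is 190–193 mm against an expected 187.5 mm, so both are consistent. Next is the planning helper.

```bash
cat > plan.py <<'E'
from h import *
from bench import robot
np.set_printoptions(precision=4,suppress=True)
def Rdown(yaw): return R.from_euler('xyz',[np.pi,0,yaw])
def go(p,Rt):
    o=robot.get_obs(); R0=R.from_euler('xyz',o["ee_rot"])
    t=R0.inv().apply(np.array(p)-o["tool_pos"])*100; r=(R0.inv()*Rt).as_rotvec()
    print("t=%.2f"%o["time"],"shift cm",t.round(2),"rot",r.round(3),"rows",np.linalg.norm(t)/4.17,np.linalg.norm(r)/.125)
def show():
    o=robot.get_obs(); print("t=%.2f"%o["time"],o["tool_pos"],o["ee_rot"],"F",o["wrist_force"],"T",o["wrist_torque"],"w",o["width"],"q",o["joint_positions"])
E
python3 - <<'E'
from plan import *
go((.575,.197,.26),Rdown(-.13))
E
```

```text
t=0.10 shift cm [ 60.76 -53.58  -4.04] rot [-0.002  0.     0.483] rows 19.45156738007164 3.862482084381758
```

>>> apply_moves(
  moves=[
    [[0,0,-4],[0,0,0],1],
    [[6,-5.3,-4],[0,0,0.06],1],
    [[9,-8,-4],[0,0,0.12],1],
    [[12,-10.6,-4],[0,0,0.18],1],
    [[15,-13.3,-4],[0,0,0.24],1],
    [[18,-16,-4],[0,0,0.3],1],
    [[21,-18.6,-4],[0,0,0.36],1],
    [[24,-21.2,-4],[0,0,0.42],1],
    [[27,-23.9,-4],[0,0,0.48],1],
    [[30,-26.5,-4],[0,0,0.48],1],
  ],
)

```text
time: 0.93
tool_pos: [0.3681, -0.184, 0.2592]
ee_rot: [3.142, 0.0, -0.13]
wrist_force: [0.5, -0.6, 0.2]
width: 0.0942
```

```bash
python3 - <<'E'
from plan import *
show();go((.575,.197,.26),Rdown(-.13))
E
```

```text
t=0.93 [ 0.3681 -0.184   0.2592] [ 3.1415  0.0001 -0.1298] F [ 0.518  -0.6429  0.1808] T [ 0.0436 -0.0434  0.0094] w 0.09424275097851988 q [-0.6015 -0.2296  1.5898 -0.0001  1.7814  1.0991]
t=0.93 shift cm [ 15.59 -40.46  -0.09] rot [0. 0. 0.] rows 10.397126647581565 0.0019147036216729761
```

>>> apply_moves(
  moves=[
    [[1.5,-4,0],[0,0,0],1],
    [[3,-8,0],[0,0,0],1],
    [[4.6,-12,0],[0,0,0],1],
    [[6.1,-16,0],[0,0,0],1],
    [[7.7,-20,0],[0,0,0],1],
    [[9.2,-24,0],[0,0,0],1],
    [[10.7,-28,0],[0,0,0],1],
    [[12.2,-32,0],[0,0,0],1],
    [[13.4,-35,0],[0,0,0],1],
    [[14.6,-38.3,0],[0,0,0],1],
  ],
)

```text
time: 1.77
tool_pos: [0.5618, 0.1781, 0.2584]
ee_rot: [3.141, 0.001, -0.126]
wrist_force: [0.3, -1.6, 0.2]
width: 0.094
```

```bash
python3 - <<'E'
from plan import *
show();go((.575,.197,.157),Rdown(-.13))
im=optics.snapshot("scene")[:,:,::-1]; cv2.imwrite("pics/a1.png",cv2.resize(im[90:230,270:430],None,fx=5,fy=4.2,interpolation=cv2.INTER_CUBIC))
E
```

```text
t=1.77 [0.5618 0.1781 0.2584] [ 3.1414  0.0012 -0.1258] F [ 0.3224 -1.6277  0.234 ] T [ 0.0313  0.0588 -0.0093] w 0.09400407839406527 q [0.2106 0.1727 1.199  0.0002 1.7711 1.9073]
t=1.77 shift cm [ 1.09 -2.05 10.14] rot [0.    0.001 0.004] rows 2.4944608414458984 0.03477277640754253
```

View pics/a1.png

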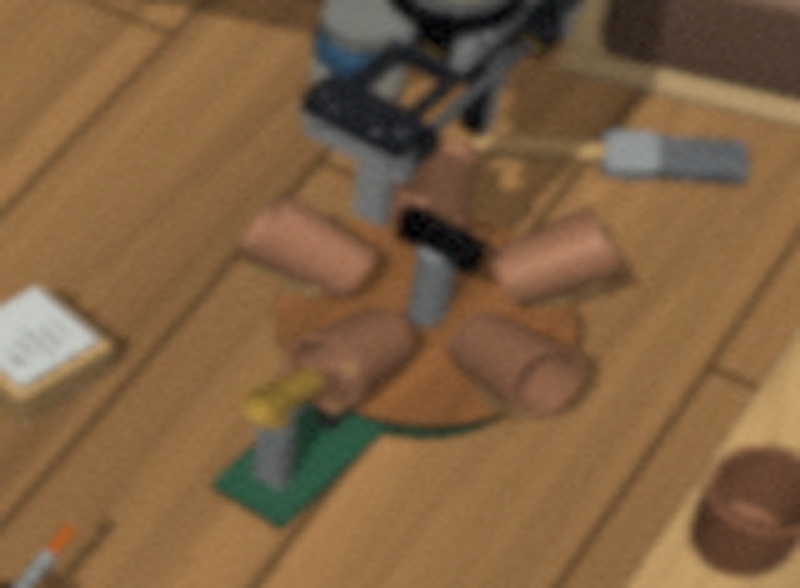

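The arm stands above the knob, with the bar at crop (440,238), and it is clear. The TCP still lags its command, so I let it settle and descend with the gripper open.

>>> apply_moves(
  moves=[
    [[0,0,0],[0,0,0],1],
    [[0,0,0],[0,0,0],1],
    [[0,0,2],[0,0,0],1],
    [[0,0,4],[0,0,0],1],
    [[0,0,6],[0,0,0],1],
    [[0,0,8],[0,0,0],1],
    [[0,0,9.5],[0,0,0],1],
    [[0,0,10.2],[0,0,0],1],
    [[0,0,10.2],[0,0,0],1],
    [[0,0,10.2],[0,0,0],1],
  ],
)

```text
time: 2.65
tool_pos: [0.5613, 0.1744, 0.1582]
ee_rot: [3.142, -0.001, -0.129]
wrist_force: [0.1, -0.2, 0.2]
width: 0.0938
```

```bash
python3 - <<'E'
from plan import *
show();go((.575,.197,.157),Rdown(-.13))
for n,(x,y,w,h,f) in dict(scene=(300,90,110,90,7),top=(220,130,120,85,6.5)).items():
    im=optics.snapshot(n)[:,:,::-1]; cv2.imwrite(f"pics/a2{n}.png",cv2.resize(im[y:y+h,x:x+w],None,fx=f,fy=f,interpolation=cv2.INTER_CUBIC))
E
```

```text
t=2.65 [0.5613 0.1744 0.1582] [ 3.1415 -0.0006 -0.1286] F [ 0.1373 -0.2169  0.2391] T [ 0.077  -0.0135  0.0044] w 0.09383264116718584 q [ 0.2049  0.1897  1.3773 -0.0003  1.5741  1.9043]
t=2.65 shift cm [ 1.07 -2.42  0.12] rot [ 0.    -0.001  0.001] rows 0.6350614304720467 0.012270735994931453
```

View pics/a2scene.png

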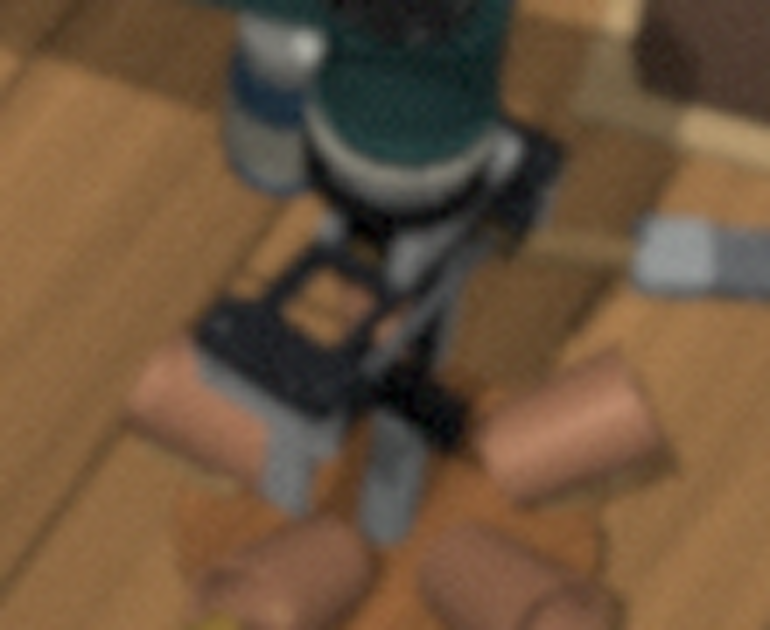

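View pics/a2top.png

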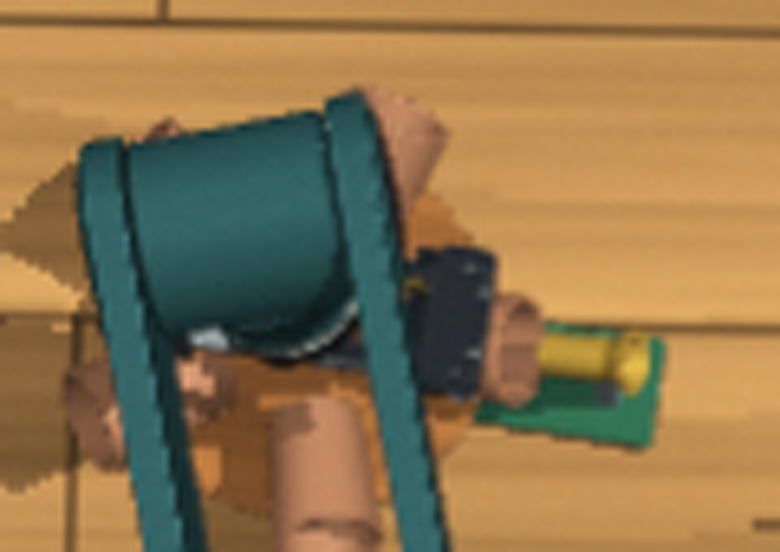

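The TCP is short by (1.07, -2.42) cm because the speed limit clipped the last call. The bar is still between the open fingers, so I shift over at this height and shut.

>>> apply_moves(
  moves=[
    [[0.4,-0.8,0],[0,0,0],1],
    [[0.8,-1.6,0],[0,0,0],1],
    [[1.1,-2.4,0],[0,0,0],1],
    [[1.1,-2.4,0],[0,0,0],1],
    [[1.1,-2.4,0],[0,0,0],1],
    [[1.1,-2.4,0],[0,0,0],0.4],
    [[1.1,-2.4,0],[0,0,0],0.25],
    [[1.1,-2.4,0],[0,0,0],0.25],
    [[1.1,-2.4,0],[0,0,0],0.25],
    [[1.1,-2.4,0],[0,0,0],0.25],
  ],
)

```text
time: 3.58
tool_pos: [0.5752, 0.1976, 0.1575]
ee_rot: [3.141, -0.0, -0.128]
wrist_force: [0.2, 0.2, -0.0]
width: 0.0642
```

```bash
python3 - <<'E'
from plan import *
show()
for n,(x,y,w,h,f) in dict(scene=(300,90,110,90,7)).items():
    im=optics.snapshot(n)[:,:,::-1]; cv2.imwrite(f"pics/a3{n}.png",cv2.resize(im[y:y+h,x:x+w],None,fx=f,fy=f,interpolation=cv2.INTER_CUBIC))
E
```

```text
t=3.58 [0.5752 0.1976 0.1575] [ 3.1415 -0.     -0.1275] F [ 0.2279  0.2106 -0.0083] T [ 0.0105 -0.0175  0.0203] w 0.06422433636132018 q [ 0.2377  0.2352  1.3244 -0.0001  1.582   1.936 ]
```

View pics/a3scene.png

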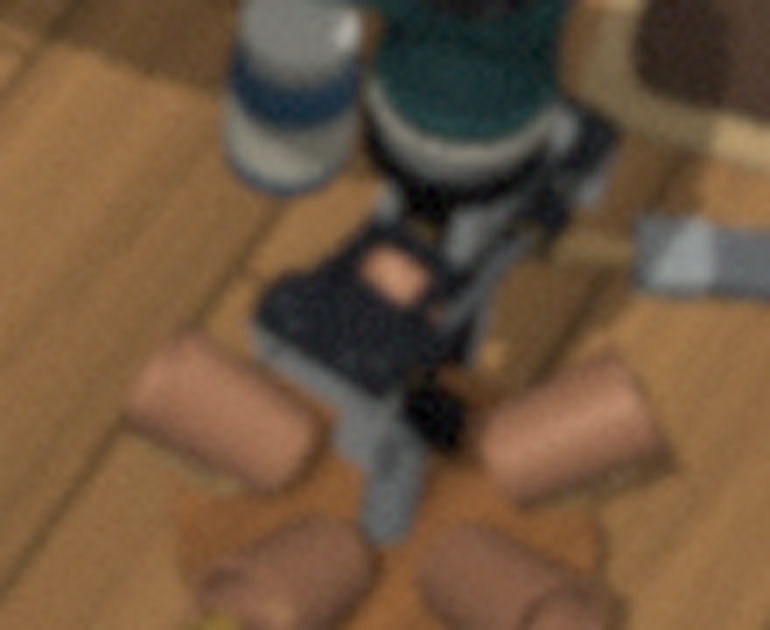

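The bar sits between the fingers, which are still closing slowly. I keep shutting.

>>> apply_moves(
  moves=[
    [[0,0,0],[0,0,0],0.1],
    [[0,0,0],[0,0,0],0.05],
    [[0,0,0],[0,0,0],0],
    [[0,0,0],[0,0,0],0],
    [[0,0,0],[0,0,0],0],
    [[0,0,0],[0,0,0],0],
    [[0,0,0],[0,0,0],0],
    [[0,0,0],[0,0,0],0],
    [[0,0,0],[0,0,0],0],
    [[0,0,0],[0,0,0],0],
  ],
)

```text
time: 4.47
tool_pos: [0.5752, 0.1954, 0.1582]
ee_rot: [3.137, -0.0, -0.129]
wrist_force: [-1.8, -6.8, 4.6]
width: 0.0137
```

```bash
python3 - <<'E'
from plan import *
show()
E
```

```text
t=4.47 [0.5752 0.1954 0.1582] [ 3.1374 -0.0004 -0.129 ] F [-1.7579 -6.7521  4.5515] T [-0.82    0.3476 -0.1283] w 0.013747066690351235 q [ 0.2364  0.2345  1.3238 -0.004   1.5844  1.9362]
```

Gripped at 13.7 mm. The hub pushed the arm about 2 mm towards -y, so I centre on it and turn.

>>> apply_moves(
  moves=[
    [[0,0.25,0],[0,0,0],0],
    [[0,0.25,0],[0,0,-0.07],0],
    [[0,0.25,0],[0,0,-0.14],0],
    [[0,0.25,0],[0,0,-0.21],0],
    [[0,0.25,0],[0,0,-0.28],0],
    [[0,0.25,0],[0,0,-0.35],0],
    [[0,0.25,0],[0,0,-0.42],0],
    [[0,0.25,0],[0,0,-0.49],0],
    [[0,0.25,0],[0,0,-0.56],0],
    [[0,0.25,0],[0,0,-0.63],0],
  ],
)

```text
time: 5.3
tool_pos: [0.5751, 0.1958, 0.1583]
ee_rot: [-3.141, -0.002, 0.507]
wrist_force: [-0.6, -0.1, 2.7]
width: 0.0136
```

```bash
python3 - <<'E'
from plan import *
show()
E
```

```text
t=5.30 [0.5751 0.1958 0.1583] [-3.1413 -0.0016  0.5067] F [-0.6442 -0.1322  2.7307] T [-0.1527  0.1921 -0.1057] w 0.013628391004598023 q [0.2345 0.2325 1.3262 0.0007 1.5815 1.2987]
```

>>> apply_moves(
  moves=[
    [[0,0,0],[0,0,-0.09],0],
    [[0,0,0],[0,0,-0.18],0],
    [[0,0,0],[0,0,-0.27],0],
    [[0,0,0],[0,0,-0.36],0],
    [[0,0,0],[0,0,-0.45],0],
    [[0,0,0],[0,0,-0.53],0],
    [[0,0,0],[0,0,-0.59],0],
    [[0,0,0],[0,0,-0.627],0],
    [[0,0,0],[0,0,-0.627],0],
    [[0,0,0],[0,0,-0.627],0],
  ],
)

```text
time: 6.13
tool_pos: [0.5748, 0.1962, 0.1582]
ee_rot: [-3.141, -0.002, 1.129]
wrist_force: [-2.2, 1.3, 4.4]
width: 0.014
```

```bash
python3 - <<'E'
from plan import *
show()
E
```

```text
t=6.13 [0.5748 0.1962 0.1582] [-3.1414 -0.0016  1.1293] F [-2.2328  1.3016  4.3892] T [ 0.113   0.3428 -0.0995] w 0.013992102342387243 q [0.2348 0.2324 1.3263 0.0014 1.582  0.6763]
```

>>> apply_moves(
  moves=[
    [[0,0,0],[0,0,0],0.5],
    [[0,0,0],[0,0,0],0.5],
    [[0,0,0],[0,0,0],0.5],
    [[0,0,0],[0,0,0],0.5],
    [[0,0,0],[0,0,0],0.5],
    [[0,0,-1],[0,0,0],0.6],
    [[0,0,-4],[0,0,0],0.8],
    [[0,0,-7],[0,0,0],1],
    [[0,0,-10],[0,0,0],1],
    [[0,0,-12],[0,0,0],1],
  ],
)

```text
time: 6.97
tool_pos: [0.5752, 0.1955, 0.2812]
ee_rot: [3.139, -0.002, 1.13]
wrist_force: [0.8, -0.0, -0.1]
width: 0.077
```

```bash
python3 - <<'E'
from plan import *
show()
for n,(x,y,w,h,f) in dict(scene=(300,90,110,110,5.4)).items():
    im=optics.snapshot(n)[:,:,::-1]; cv2.imwrite(f"pics/a4{n}.png",cv2.resize(im[y:y+h,x:x+w],None,fx=f,fy=f,interpolation=cv2.INTER_CUBIC))
go((.48,-.27,.22),Rdown(np.radians(91.6)))
E
```

```text
t=6.97 [0.5752 0.1955 0.2812] [ 3.1391 -0.0022  1.1299] F [ 0.7637 -0.0082 -0.1136] T [-0.0048 -0.0765 -0.0043] w 0.07696408288143153 q [0.2343 0.2122 1.1082 0.0002 1.8179 0.6752]
t=7.02 shift cm [-46.29  11.1    6.32] rot [ 0.01  -0.005 -0.469] rows 11.515760047002539 3.7513594066087332
```

View pics/a4scene.png

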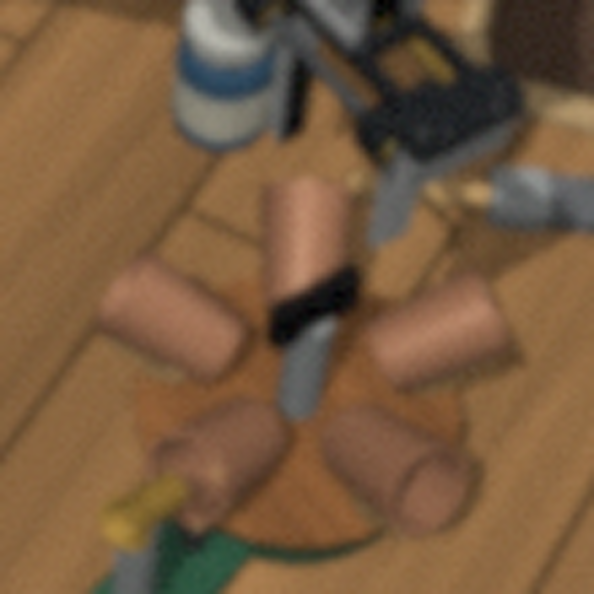

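The knob bar has turned by about 72°, at crop (315,303), and a cup is in line at (215,460). It has been let go. On to the gauge.

```bash
python3 - <<'E'
from plan import *
go((.4864,-.272,.2),Rdown(np.radians(91.6)))
E
```

```text
t=7.02 shift cm [-46.21  11.74   8.33] rot [ 0.01  -0.005 -0.469] rows 11.60760682298245 3.7513594066087332
```

>>> apply_moves(
  moves=[
    [[-2,0.5,0],[0,0,-0.05],1],
    [[-5,1.3,0],[0,0,-0.1],1],
    [[-8.5,2.2,0],[0,0,-0.15],1],
    [[-12,3.1,0],[0,0,-0.2],1],
    [[-15.5,4,0],[0,0,-0.25],1],
    [[-19,4.9,0],[0,0,-0.3],1],
    [[-22.5,5.8,0],[0,0,-0.35],1],
    [[-26,6.7,0],[0,0,-0.4],1],
    [[-29,7.5,0],[0,0,-0.45],1],
    [[-32,8.2,1],[0,0,-0.469],1],
  ],
)

```text
time: 7.85
tool_pos: [0.5124, -0.1308, 0.2686]
ee_rot: [3.139, 0.001, 1.6]
wrist_force: [0.8, 0.2, 0.4]
width: 0.094
```

>>> apply_moves(
  moves=[
    [[0,0,0],[0,0,0],1],
    [[0,0,0],[0,0,0],1],
    [[0,0,0],[0,0,0],1],
    [[0,0,0],[0,0,0],1],
    [[0,0,0],[0,0,0],1],
    [[0,0,0],[0,0,0],1],
    [[0,0,0],[0,0,0],1],
    [[0,0,0],[0,0,0],1],
    [[0,0,0],[0,0,0],1],
    [[0,0,0],[0,0,0],1],
  ],
)

```text
time: 8.68
tool_pos: [0.5126, -0.1289, 0.2675]
ee_rot: [3.142, 0.0, 1.599]
wrist_force: [-0.2, -0.6, -0.5]
width: 0.094
```

```bash
python3 - <<'E'
from plan import *
show();go((.4864,-.272,.15),Rdown(np.radians(91.6)))
E
```

```text
t=8.68 [ 0.5126 -0.1289  0.2675] [3.1415 0.0001 1.5991] F [-0.2136 -0.6383 -0.4713] T [-0.0535 -0.0565  0.0212] w 0.0939524632792683 q [-0.3536  0.0348  1.3316 -0.0001  1.7751 -0.382 ]
t=8.68 shift cm [-14.23  -3.02  11.76] rot [0. 0. 0.] rows 4.48515892129719 0.003510650392493218
```

>>> apply_moves(
  moves=[
    [[-3,-0.6,2],[0,0,0],1],
    [[-6,-1.3,4],[0,0,0],1],
    [[-9,-2,7],[0,0,0],1],
    [[-12,-2.6,9],[0,0,0],1],
    [[-14.2,-3,11],[0,0,0],1],
    [[-14.2,-3,12],[0,0,0],1],
    [[-14.2,-3,12],[0,0,0],1],
    [[-14.2,-3,12],[0,0,0],1],
    [[-14.2,-3,12],[0,0,0],1],
    [[-14.2,-3,12],[0,0,0],1],
  ],
)

```text
time: 9.52
tool_pos: [0.4877, -0.2712, 0.1496]
ee_rot: [3.139, 0.002, 1.601]
wrist_force: [-0.8, -0.6, 0.1]
width: 0.094
```

```bash
python3 - <<'E'
from plan import *
show();go((.4864,-.272,.065),Rdown(np.radians(91.6)))
for n,(x,y,w,h,f) in dict(scene=(210,170,100,110,5.4),top=(340,180,110,60,7)).items():
    im=optics.snapshot(n)[:,:,::-1]; cv2.imwrite(f"pics/a5{n}.png",cv2.resize(im[y:y+h,x:x+w],None,fx=f,fy=f,interpolation=cv2.INTER_CUBIC))
E
```

```text
t=9.52 [ 0.4877 -0.2712  0.1496] [3.1386 0.0019 1.6005] F [-0.8461 -0.5539  0.1404] T [-0.0171 -0.1081  0.0184] w 0.09398432529995353 q [-0.6093  0.1264  1.4667  0.0002  1.545  -0.639 ]
t=9.52 shift cm [-0.06 -0.16  8.46] rot [0.003 0.002 0.002] rows 2.0282261843754124 0.031585542108824256
```

View pics/a5scene.png

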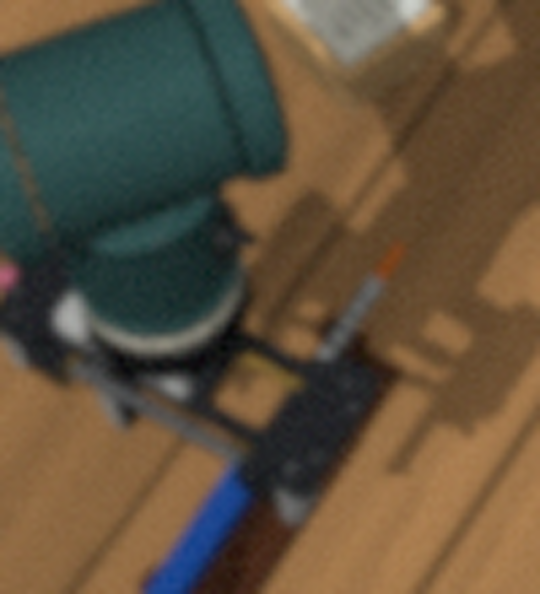

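View pics/a5top.png

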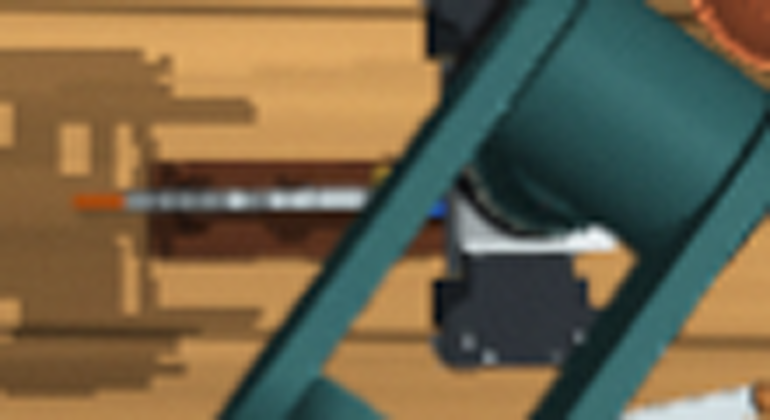

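The fingers straddle the handle, so I descend and shut.

>>> apply_moves(
  moves=[
    [[0,-0.1,2],[0,0,0],1],
    [[0,-0.1,4],[0,0,0],1],
    [[0,-0.1,6],[0,0,0],0.8],
    [[0,-0.1,7.5],[0,0,0],0.6],
    [[0,-0.1,8.4],[0,0,0],0.4],
    [[0,-0.1,8.4],[0,0,0],0.3],
    [[0,-0.1,8.4],[0,0,0],0.3],
    [[0,-0.1,8.4],[0,0,0],0.3],
    [[0,-0.1,8.4],[0,0,0],0.3],
    [[0,-0.1,8.4],[0,0,0],0.3],
  ],
)

```text
time: 10.45
tool_pos: [0.4863, -0.2724, 0.0649]
ee_rot: [3.14, 0.002, 1.599]
wrist_force: [-0.6, 0.2, -1.5]
width: 0.044
```

>>> apply_moves(
  moves=[
    [[0,0,0],[0,0,0],0.2],
    [[0,0,0],[0,0,0],0.1],
    [[0,0,0],[0,0,0],0],
    [[0,0,0],[0,0,0],0],
    [[0,0,0],[0,0,0],0],
    [[0,0,0],[0,0,0],0],
    [[0,0,0],[0,0,0],0],
    [[0,0,0],[0,0,0],0],
    [[0,0,0],[0,0,0],0],
    [[0,0,0],[0,0,0],0],
  ],
)

```text
time: 11.28
tool_pos: [0.4857, -0.272, 0.0636]
ee_rot: [3.141, 0.0, 1.599]
wrist_force: [0.3, 0.1, 0.9]
width: 0.0179
```

```bash
python3 - <<'E'
from plan import *
show()
E
```

```text
t=11.28 [ 0.4857 -0.272   0.0636] [3.1412 0.0003 1.5988] F [0.3237 0.0893 0.8741] T [-0.0541 -0.1714  0.0168] w 0.017906076863944846 q [-0.6124  0.1837  1.5782  0.      1.3792 -0.6403]
```

Gripped at 17.9 mm, the handle's width. I lift straight up.

>>> apply_moves(
  moves=[
    [[0,0,-0.5],[0,0,0],0],
    [[0,0,-1.5],[0,0,0],0],
    [[0,0,-3],[0,0,0],0],
    [[0,0,-5],[0,0,0],0],
    [[0,0,-7],[0,0,0],0],
    [[0,0,-9],[0,0,0],0],
    [[0,0,-11],[0,0,0],0],
    [[0,0,-13],[0,0,0],0],
    [[0,0,-14.5],[0,0,0],0],
    [[0,0,-15],[0,0,0],0],
  ],
)

```text
time: 12.12
tool_pos: [0.486, -0.2726, 0.2174]
ee_rot: [3.138, 0.003, 1.599]
wrist_force: [0.4, -0.5, -0.4]
width: 0.0176
```

```bash
python3 - <<'E'
from plan import *
show()
for n,(x,y,w,h,f) in dict(scene=(200,130,110,110,5.4),top=(330,170,110,60,7)).items():
    im=optics.snapshot(n)[:,:,::-1]; cv2.imwrite(f"pics/a6{n}.png",cv2.resize(im[y:y+h,x:x+w],None,fx=f,fy=f,interpolation=cv2.INTER_CUBIC));cv2.imwrite(f"pics/a6{n}_raw.png",im)
E
```

```text
t=12.12 [ 0.486  -0.2726  0.2174] [3.1381 0.0034 1.5985] F [ 0.3803 -0.5109 -0.3776] T [-0.0246 -0.1511 -0.0213] w 0.017561230685483542 q [-0.6125  0.1001  1.3609 -0.0006  1.6757 -0.6403]
```

View pics/a6scene.png

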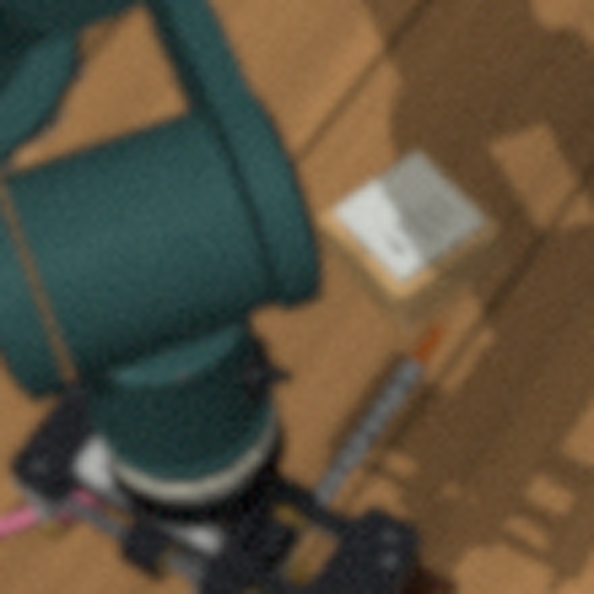

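View pics/a6top.png

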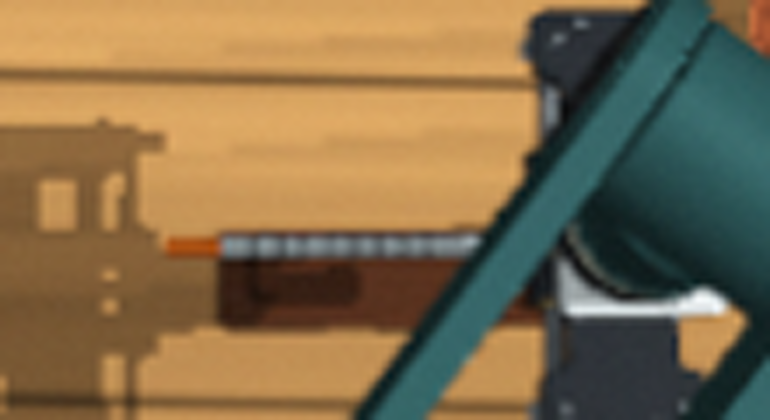

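The gauge is held and off the rest, with the orange tip at top-crop (192,247) and scene-crop (428,345). I triangulate the tip and shaft to get the gauge-in-hand pose.

```bash
cat > tip.py <<'E'
from plan import *
def orange(im,box):
    hsv=cv2.cvtColor(im,cv2.COLOR_BGR2HSV).astype(int);x0,y0,x1,y1=box
    b=im.astype(float); sc=(b[...,2]-b[...,0]*1.0)  # R-B
    m=(hsv[...,0]>=4)&(hsv[...,0]<=15)&(hsv[...,1]>185)&(hsv[...,2]>110)
    k=np.zeros(m.shape,np.uint8);k[y0:y1,x0:x1]=m[y0:y1,x0:x1]
    n,l,st,ce=cv2.connectedComponentsWithStats(k)
    if n<2: return None
    i=1+np.argmax(st[1:,4]);p=np.argwhere(l==i)[:,::-1].astype(float);return p.mean(0),len(p),np.ptp(p,axis=0)
E
python3 - <<'E'
from tip import *
s=cv2.imread("pics/a6scene_raw.png");t=cv2.imread("pics/a6top_raw.png")
a=orange(s,(270,180,290,205));b=orange(t,(345,198,365,212));print(a,b)
P,e=tri(a[0],b[0]);print("orange centre",P,e)
P2,e2=tri((278.8,193.4),(356.9,204.8));print(P2,e2)
o=robot.get_obs();R0=R.from_euler('xyz',o["ee_rot"])
print("in tool mm",R0.inv().apply(P-o["tool_pos"])*1000)
# shaft in views: expected line projections for given hypothesised z at grasp
g=o["tool_pos"]+R0.apply([0,0,-.005])
print("grasp",g,"predicted orange (level,x=134.5+33)",g+R0.apply([.1675,0,0]))
E
```

```text
(array([278.875, 193.375]), 8, array([3., 4.])) (array([357., 205.]), 21, array([6., 2.]))
orange centre [ 0.4811 -0.1024  0.223 ] 0.002564189901370872
[ 0.4814 -0.1024  0.2232] 0.0016749334394941333
in tool mm [169.8568   0.1861  -8.2056]
grasp [ 0.4857 -0.2722  0.2201] predicted orange (level,x=134.5+33) [ 0.481  -0.1048  0.2198]
```

The gauge lies along tool x, origin about 35 mm ahead of the TCP and axis about 6.4 mm behind it. That is within a few mm of the prediction and near level. Now the pre-insert pose.

```bash
cat > ins.py <<'E'
from tip import *
M=np.array([.5493,.0205,.141]); YAW=np.radians(81.7); PIT=np.radians(25)
RT=R.from_euler('xyz',[np.pi,PIT,YAW]); D=RT.apply([1,0,0])
OFF=np.array([.035,0,-.0064])
def target(g,M=M): return M+g*D-RT.apply(OFF)
def state():
    o=robot.get_obs();R0=R.from_euler('xyz',o["ee_rot"]);G=o["tool_pos"]+R0.apply(OFF)
    Fg=RT.inv().apply(o["wrist_force"])
    print("gauge in guide mm",RT.inv().apply(G-M)*1000,"ang",(RT.inv()*R0).as_rotvec(),"F in guide",Fg,"w",o["width"],"t",o["time"])
E
python3 - <<'E'
from ins import *
print(D); go(target(-.2),RT); print(target(-.2))
E
```

```text
[ 0.1308  0.8968 -0.4226]
t=12.22 shift cm [ 7.83  3.47 -1.95] rot [ 0.04  -0.434  0.17 ] rows 2.106688938006861 3.7379931588352835
[ 0.5182 -0.1929  0.2345]
```

>>> apply_moves(
  moves=[
    [[1,0.4,-1],[0.005,-0.05,0.02],0],
    [[2,0.8,-2],[0.01,-0.11,0.04],0],
    [[3,1.3,-3],[0.015,-0.16,0.06],0],
    [[4,1.7,-3],[0.02,-0.22,0.085],0],
    [[5,2.2,-3],[0.025,-0.27,0.11],0],
    [[6,2.6,-3],[0.03,-0.33,0.13],0],
    [[7,3.1,-2.5],[0.035,-0.38,0.15],0],
    [[7.8,3.5,-2],[0.04,-0.434,0.17],0],
    [[7.8,3.5,-2],[0.04,-0.434,0.17],0],
    [[7.8,3.5,-2],[0.04,-0.434,0.17],0],
  ],
)

```text
time: 13.05
tool_pos: [0.5176, -0.1917, 0.2309]
ee_rot: [-3.133, 0.434, 1.432]
wrist_force: [0.6, -0.5, -0.3]
width: 0.0175
```

```bash
python3 - <<'E'
from ins import *
show();state();go(target(-.17),RT)
E
```

```text
t=13.05 [ 0.5176 -0.1917  0.2309] [-3.133   0.4344  1.4318] F [ 0.584  -0.5124 -0.3107] T [ 0.212  -0.1305 -0.0154] w 0.017477505753562318 q [-0.2001  0.0753  1.4226 -0.4346  1.6198 -0.0861]
gauge in guide mm [-197.4718   -0.9036    2.707 ] ang [ 0.0061  0.0019 -0.0053] F in guide [-0.2518  0.6519  0.4603] w 0.017477505753562318 t 13.05
t=13.05 shift cm [ 2.75  0.09 -0.27] rot [-0.006 -0.002  0.005] rows 0.6620913761961682 0.06655062083069363
```

>>> apply_moves(
  moves=[
    [[0.5,0.1,-0.2],[0,0,0],0],
    [[1,0.1,-0.3],[-0.005,0,0.005],0],
    [[1.5,0.1,-0.3],[-0.005,0,0.005],0],
    [[2,0.1,-0.3],[-0.005,0,0.005],0],
    [[2.5,0.1,-0.3],[-0.005,0,0.005],0],
    [[2.7,0.1,-0.3],[-0.005,0,0.005],0],
    [[2.7,0.1,-0.3],[-0.005,0,0.005],0],
    [[2.7,0.1,-0.3],[-0.005,0,0.005],0],
    [[2.7,0.1,-0.3],[-0.005,0,0.005],0],
    [[2.7,0.1,-0.3],[-0.005,0,0.005],0],
  ],
)

```text
time: 13.88
tool_pos: [0.523, -0.1678, 0.225]
ee_rot: [3.136, 0.435, 1.421]
wrist_force: [-0.5, 0.3, -1.7]
width: 0.0179
```

```bash
python3 - <<'E'
from ins import *
show();state()
for n,(x,y,w,h,f) in dict(scene=(270,140,90,75,8),top=(280,155,90,60,8)).items():
    im=optics.snapshot(n)[:,:,::-1]; cv2.imwrite(f"pics/a7{n}.png",cv2.resize(im[y:y+h,x:x+w],None,fx=f,fy=f,interpolation=cv2.INTER_CUBIC));cv2.imwrite(f"pics/a7{n}_raw.png",im)
E
```

```text
t=13.88 [ 0.523  -0.1678  0.225 ] [3.1365 0.4355 1.4207] F [-0.4632  0.3033 -1.6851] T [ 0.2591 -0.1272  0.0521] w 0.017907863448670718 q [-0.1544  0.0786  1.4311 -0.436   1.6193 -0.0296]
gauge in guide mm [-172.8151    1.3316   -2.2106] ang [-0.0029  0.0008  0.0048] F in guide [ 0.9235 -0.5022  1.4286] w 0.017907863448670718 t 13.8833
```

View pics/a7scene.png

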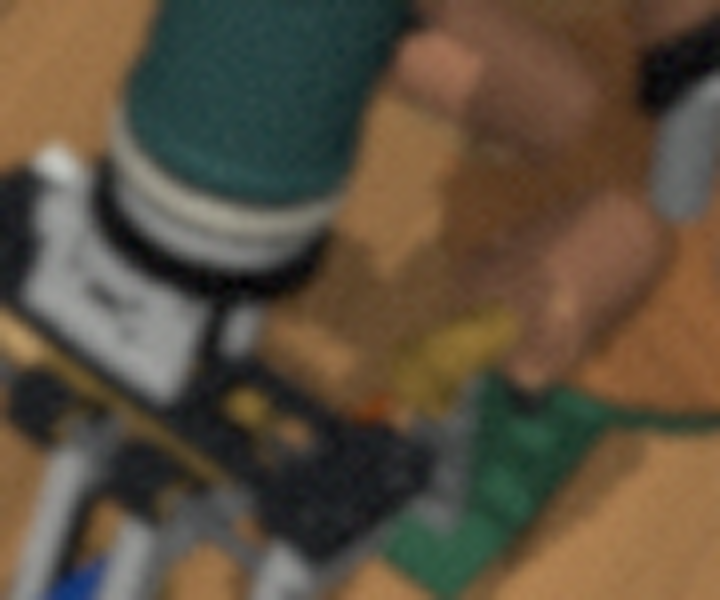

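View pics/a7top.png

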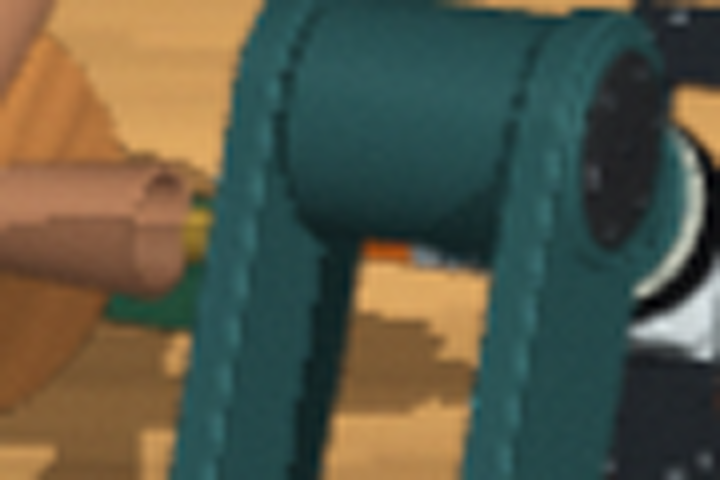

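The orange tip shows at top-crop (385,248) and scene-crop (372,405), about 2 cm short of the brass mouth. I compare it with the projected guide axis.

```bash
python3 - <<'E'
from ins import *
state()
s=cv2.imread("pics/a7scene_raw.png");t=cv2.imread("pics/a7top_raw.png")
for n,im,box in(("scene",s,(305,180,325,200)),("top",t,(320,178,340,195))):
    a=orange(im,box);print(n,a)
    for g in(0,-.02,-.03,-.04):print("   axis px",g,proj(n,M+g*D), "px/10mm y",proj(n,M+g*D+RT.apply([0,.01,0]))-proj(n,M+g*D),"z",proj(n,M+g*D+RT.apply([0,0,.01]))-proj(n,M+g*D))
o=robot.get_obs();R0=R.from_euler('xyz',o["ee_rot"])
print("cmdtip px", [ (proj(n,o["tool_pos"]+R0.apply(OFF+[x,0,0]))) for n in("scene","top") for x in (.122,.147)])
E
```

```text
gauge in guide mm [-172.7529    1.2962   -2.1573] ang [-0.0028  0.0009  0.0047] F in guide [0.6311 1.0244 1.1968] w 0.01760213326036398 t 13.9833
scene (array([317., 190.]), 1, array([0., 0.]))
   axis px 0 [321.4979 186.8004] px/10mm y [2.6171 1.8565] z [-0.9775  2.4609]
   axis px -0.02 [317.744  189.4245] px/10mm y [2.6368 1.8825] z [-0.9709  2.4752]
   axis px -0.03 [315.8365 190.7578] px/10mm y [2.6466 1.8958] z [-0.9673  2.4823]
   axis px -0.04 [313.9084 192.1056] px/10mm y [2.6566 1.9092] z [-0.9636  2.4895]
top (array([328.4286, 186.2857]), 7, array([4., 1.]))
   axis px 0 [317.524  185.2098] px/10mm y [ 0.4977 -2.9991] z [1.2775 0.5343]
   axis px -0.02 [323.022  185.8029] px/10mm y [ 0.4971 -3.0149] z [1.2543 0.5339]
   axis px -0.03 [325.7924 186.1018] px/10mm y [ 0.4968 -3.0228] z [1.2425 0.5337]
   axis px -0.04 [328.577  186.4024] px/10mm y [ 0.4964 -3.0308] z [1.2306 0.5334]
cmdtip px [array([312.5276, 193.3608]), array([317.3956, 189.9937]), array([331.4026, 186.0376]), array([324.4258, 185.2519])]
```

The tip and axis agree within about 1 mm in both views. I trim by (-1.3, +2.2 mm) and advance into the funnel.

>>> apply_moves(
  moves=[
    [[0,-0.12,0.2],[0,0,0],0],
    [[0,-0.12,0.2],[0,0,0],0],
    [[0.3,-0.12,0.2],[0,0,0],0],
    [[0.8,-0.12,0.2],[0,0,0],0],
    [[1.3,-0.12,0.2],[0,0,0],0],
    [[1.8,-0.12,0.2],[0,0,0],0],
    [[2.3,-0.12,0.2],[0,0,0],0],
    [[2.8,-0.12,0.2],[0,0,0],0],
    [[3.2,-0.12,0.2],[0,0,0],0],
    [[3.2,-0.12,0.2],[0,0,0],0],
  ],
)

```text
time: 14.82
tool_pos: [0.526, -0.1387, 0.2088]
ee_rot: [3.138, 0.435, 1.423]
wrist_force: [0.0, -1.1, -1.6]
width: 0.0178
```

```bash
python3 - <<'E'
from ins import *
state()
for n,(x,y,w,h,f) in dict(scene=(270,140,90,75,8),top=(280,155,90,60,8)).items():
    im=optics.snapshot(n)[:,:,::-1]; cv2.imwrite(f"pics/a8{n}.png",cv2.resize(im[y:y+h,x:x+w],None,fx=f,fy=f,interpolation=cv2.INTER_CUBIC));cv2.imwrite(f"pics/a8{n}_raw.png",im)
E
```

```text
gauge in guide mm [-139.4433    0.0431    0.0684] ang [-0.0023  0.0013  0.0029] F in guide [-0.2848  0.1811  1.851 ] w 0.017796032013710605 t 14.8167
```

View pics/a8scene.png

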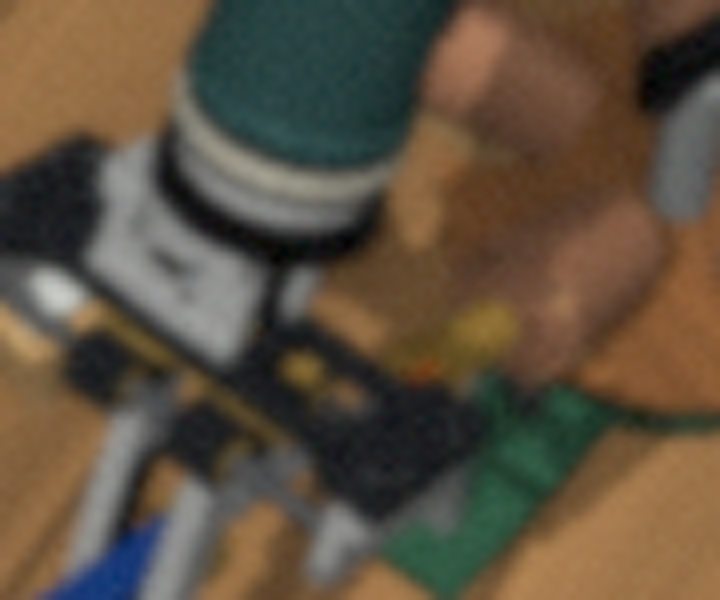

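View pics/a8top.png

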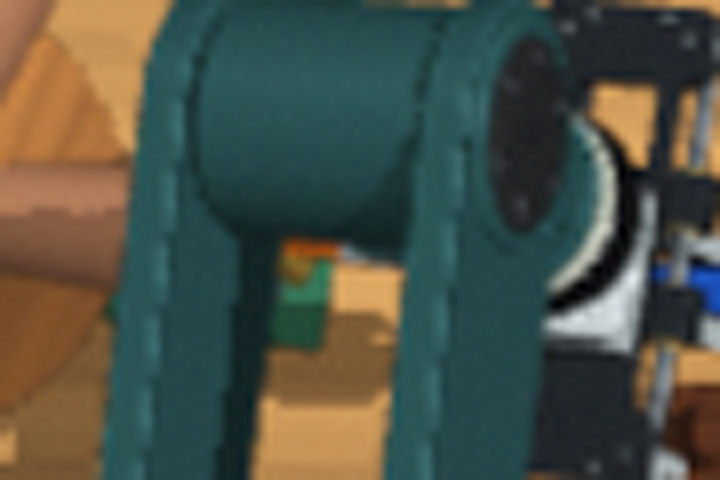

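The tip is just inside the funnel, the forces are small and the brass rim surrounds it. I advance gently.

>>> apply_moves(
  moves=[
    [[0.2,0,0],[0,0,0],0],
    [[0.4,0,0],[0,0,0],0],
    [[0.6,0,0],[0,0,0],0],
    [[0.8,0,0],[0,0,0],0],
    [[1,0,0],[0,0,0],0],
    [[1.2,0,0],[0,0,0],0],
    [[1.4,0,0],[0,0,0],0],
    [[1.6,0,0],[0,0,0],0],
    [[1.8,0,0],[0,0,0],0],
    [[1.8,0,0],[0,0,0],0],
  ],
)

```text
time: 15.75
tool_pos: [0.5284, -0.1231, 0.2016]
ee_rot: [3.137, 0.435, 1.422]
wrist_force: [0.3, -0.1, -2.3]
width: 0.0178
```

```bash
python3 - <<'E'
from ins import *
state()
E
```

```text
gauge in guide mm [-122.1095    0.2049   -0.0786] ang [-0.0025  0.0011  0.0039] F in guide [0.9683 0.3494 2.122 ] w 0.017774216040863322 t 15.75
```

>>> apply_moves(
  moves=[
    [[0.3,0,0],[0,0,0],0],
    [[0.7,0,0],[0,0,0],0],
    [[1.1,0,0],[0,0,0],0],
    [[1.5,0,0],[0,0,0],0],
    [[1.9,0,0],[0,0,0],0],
    [[2.3,0,0],[0,0,0],0],
    [[2.7,0,0],[0,0,0],0],
    [[3.1,0,0],[0,0,0],0],
    [[3.5,0,0],[0,0,0],0],
    [[3.5,0,0],[0,0,0],0],
  ],
)

```text
time: 16.58
tool_pos: [0.5332, -0.0913, 0.1866]
ee_rot: [3.138, 0.435, 1.422]
wrist_force: [-0.6, 0.4, -1.7]
width: 0.0177
```

```bash
python3 - <<'E'
from ins import *
state()
E
```

```text
gauge in guide mm [-86.6443   0.2633   0.0038] ang [-0.0023  0.0013  0.0033] F in guide [ 1.0019 -0.6699  1.4624] w 0.017652407699345875 t 16.5833
```

>>> apply_moves(
  moves=[
    [[0.4,0,0],[0,0,0],0],
    [[0.9,0,0],[0,0,0],0],
    [[1.4,0,0],[0,0,0],0],
    [[1.9,0,0],[0,0,0],0],
    [[2.4,0,0],[0,0,0],0],
    [[2.9,0,0],[0,0,0],0],
    [[3.4,0,0],[0,0,0],0],
    [[3.9,0,0],[0,0,0],0],
    [[4.4,0,0],[0,0,0],0],
    [[4.7,0,0],[0,0,0],0],
  ],
)

```text
time: 17.42
tool_pos: [0.5396, -0.0493, 0.1669]
ee_rot: [3.137, 0.435, 1.422]
wrist_force: [-0.5, -0.2, -1.5]
width: 0.0178
```

```bash
python3 - <<'E'
from ins import *
state()
E
```

```text
gauge in guide mm [-39.7796   0.5443  -0.1241] ang [-0.0025  0.001   0.0038] F in guide [ 0.419  -0.4439  1.4514] w 0.017754387298915243 t 17.4167
```

>>> apply_moves(
  moves=[
    [[0.3,0,0],[0,0,0],0],
    [[0.6,0,0],[0,0,0],0],
    [[0.9,0,0],[0,0,0],0],
    [[1.2,0,0],[0,0,0],0],
    [[1.5,0,0],[0,0,0],0],
    [[1.8,0,0],[0,0,0],0],
    [[2.1,0,0],[0,0,0],0],
    [[2.3,0,0],[0,0,0],0],
    [[2.4,0,0],[0,0,0],0],
    [[2.4,0,0],[0,0,0],0],
  ],
)

```text
time: 18.25
tool_pos: [0.5428, -0.0282, 0.157]
ee_rot: [3.137, 0.435, 1.421]
wrist_force: [-0.6, 0.3, -1.3]
width: 0.0176
```

```bash
python3 - <<'E'
from ins import *
state()
E
```

```text
gauge in guide mm [-16.3266   0.689   -0.2083] ang [-0.0026  0.0009  0.004 ] F in guide [ 0.7965 -0.6127  1.0833] w 0.01757705463551703 t 18.25
```

Now slowly, about 1 mm per row, watching for the plunger's 2.5 N.

>>> apply_moves(
  moves=[
    [[0.1,0,0],[0,0,0],0],
    [[0.2,0,0],[0,0,0],0],
    [[0.3,0,0],[0,0,0],0],
    [[0.4,0,0],[0,0,0],0],
    [[0.5,0,0],[0,0,0],0],
    [[0.6,0,0],[0,0,0],0],
    [[0.7,0,0],[0,0,0],0],
    [[0.8,0,0],[0,0,0],0],
    [[0.9,0,0],[0,0,0],0],
    [[1,0,0],[0,0,0],0],
  ],
)

```text
time: 19.08
tool_pos: [0.5441, -0.0198, 0.1532]
ee_rot: [3.137, 0.436, 1.421]
wrist_force: [-0.8, -2.8, -0.9]
width: 0.0178
```

```bash
python3 - <<'E'
from ins import *
state()
E
```

```text
gauge in guide mm [-6.9728  0.8714 -0.3095] ang [-0.0028  0.0002  0.0049] F in guide [-2.2117 -0.4255  2.0171] w 0.017756787715556933 t 19.0833
```

The axial force has changed by about -3 N, so the cup floor is pushing the tip in. I continue more slowly.

>>> apply_moves(
  moves=[
    [[0.05,0,0],[0,0,0],0],
    [[0.1,0,0],[0,0,0],0],
    [[0.15,0,0],[0,0,0],0],
    [[0.2,0,0],[0,0,0],0],
    [[0.25,0,0],[0,0,0],0],
    [[0.3,0,0],[0,0,0],0],
    [[0.35,0,0],[0,0,0],0],
    [[0.4,0,0],[0,0,0],0],
    [[0.45,0,0],[0,0,0],0],
    [[0.45,0,0],[0,0,0],0],
  ],
)

```text
time: 19.92
tool_pos: [0.5447, -0.0153, 0.151]
ee_rot: [3.137, 0.435, 1.421]
wrist_force: [-0.4, -1.4, -0.9]
width: 0.0178
```

```bash
python3 - <<'E'
from ins import *
state()
E
```

```text
gauge in guide mm [-1.9175  0.7865 -0.246 ] ang [-0.0027  0.001   0.0043] F in guide [-0.969  -0.1674  1.405 ] w 0.017759766942553278 t 19.9167
```

>>> apply_moves(
  moves=[
    [[0.04,0,0],[0,0,0],0],
    [[0.08,0,0],[0,0,0],0],
    [[0.12,0,0],[0,0,0],0],
    [[0.16,0,0],[0,0,0],0],
    [[0.2,0,0],[0,0,0],0],
    [[0.24,0,0],[0,0,0],0],
    [[0.28,0,0],[0,0,0],0],
    [[0.32,0,0],[0,0,0],0],
    [[0.36,0,0],[0,0,0],0],
    [[0.36,0,0],[0,0,0],0],
  ],
)

```text
time: 20.75
tool_pos: [0.545, -0.0136, 0.1503]
ee_rot: [3.137, 0.438, 1.42]
wrist_force: [-1.5, -6.3, 1.4]
width: 0.0178
```

```bash
python3 - <<'E'
from ins import *
state()
im=optics.snapshot("scene")[:,:,::-1]; cv2.imwrite("pics/b1.png",cv2.resize(im[140:215,270:360],None,fx=8,fy=8,interpolation=cv2.INTER_CUBIC))
E
```

```text
gauge in guide mm [-0.0258  0.8732 -0.217 ] ang [-0.0025 -0.0021  0.0055] F in guide [-6.4818 -0.5887  1.4834] w 0.017792563948286103 t 20.75
```

View pics/b1.png

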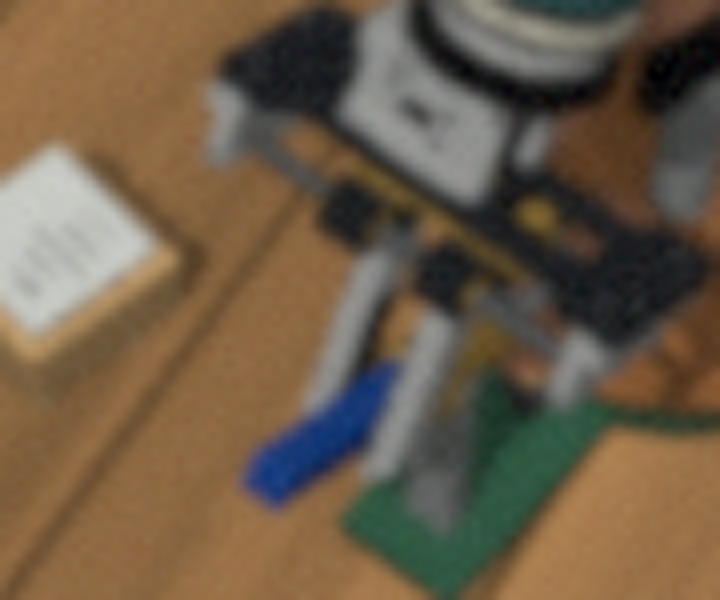

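The gauge stalls at g ≈ 0 mm with the axial force up at about 8 N, so the collar is against the mouth. I press 1.5 mm more and hold to confirm.

>>> apply_moves(
  moves=[
    [[0.05,0,0],[0,0,0],0],
    [[0.1,0,0],[0,0,0],0],
    [[0.15,0,0],[0,0,0],0],
    [[0.15,0,0],[0,0,0],0],
    [[0.15,0,0],[0,0,0],0],
    [[0.15,0,0],[0,0,0],0],
    [[0.15,0,0],[0,0,0],0],
    [[0.15,0,0],[0,0,0],0],
    [[0.15,0,0],[0,0,0],0],
    [[0.15,0,0],[0,0,0],0],
  ],
)

```text
time: 21.63
tool_pos: [0.5451, -0.0135, 0.1503]
ee_rot: [3.136, 0.441, 1.419]
wrist_force: [-2.3, -8.9, 2.7]
width: 0.0176
```

```bash
python3 - <<'E'
from ins import *
state()
E
```

```text
gauge in guide mm [ 0.0495  0.9481 -0.2099] ang [-0.0024 -0.0045  0.0065] F in guide [-9.4517 -1.038   1.3855] w 0.017645263316785433 t 21.6333
```

The collar is firmly stopped: 1.5 mm more command gave +3 N and no travel. Now I draw it straight out.

>>> apply_moves(
  moves=[
    [[-0.3,0,0],[0,0,0],0],
    [[-0.8,0,0],[0,0,0],0],
    [[-1.5,0,0],[0,0,0],0],
    [[-2.3,0,0],[0,0,0],0],
    [[-3.1,0,0],[0,0,0],0],
    [[-3.9,0,0],[0,0,0],0],
    [[-4.7,0,0],[0,0,0],0],
    [[-5.5,0,0],[0,0,0],0],
    [[-6.3,0,0],[0,0,0],0],
    [[-7,0,0],[0,0,0],0],
  ],
)

```text
time: 22.47
tool_pos: [0.5359, -0.0745, 0.179]
ee_rot: [3.136, 0.435, 1.421]
wrist_force: [0.5, 0.1, -1.0]
width: 0.018
```

```bash
python3 - <<'E'
from ins import *
state()
E
```

```text
gauge in guide mm [-68.0048   0.5706  -0.3088] ang [-0.0029  0.0009  0.0049] F in guide [0.608  0.445  0.8285] w 0.018004417402848194 t 22.4667
```

>>> apply_moves(
  moves=[
    [[-0.8,0,0],[0,0,0],0],
    [[-1.6,0,0],[0,0,0],0],
    [[-2.5,0,0],[0,0,0],0],
    [[-3.4,0,0],[0,0,0],0],
    [[-4.4,0,0],[0,0,0],0],
    [[-5.4,0,0],[0,0,0],0],
    [[-6.6,0,0],[0,0,0],0],
    [[-7.8,0,0],[0,0,0],0],
    [[-9,0,0],[0,0,0],0],
    [[-10.5,0,0],[0,0,0],0],
  ],
)

```text
time: 23.3
tool_pos: [0.5215, -0.1686, 0.2231]
ee_rot: [3.137, 0.435, 1.421]
wrist_force: [-0.3, 0.9, -1.0]
width: 0.0177
```

>>> apply_moves(
  moves=[
    [[-0.5,0,0],[0,0,0],0],
    [[-1,0,0],[0,0,0],0],
    [[-1,0,0],[0,0,0],0],
    [[-1,0,0],[0,0,0],0],
    [[-1,0,0],[0,0,0],0],
    [[-1,0,0],[0,0,0],0],
    [[-1,0,0],[0,0,0],0],
    [[-1,0,0],[0,0,0],0],
    [[-1,0,0],[0,0,0],0],
    [[-1,0,0],[0,0,0],0],
  ],
)

```text
time: 24.13
tool_pos: [0.5205, -0.1765, 0.2269]
ee_rot: [3.137, 0.435, 1.421]
wrist_force: [-0.0, 0.2, -1.3]
width: 0.018
```

```bash
python3 - <<'E'
from ins import *
state();show()
for n,(x,y,w,h,f) in dict(scene=(260,140,100,75,8),top=(280,155,90,60,8)).items():
    im=optics.snapshot(n)[:,:,::-1]; cv2.imwrite(f"pics/b2{n}.png",cv2.resize(im[y:y+h,x:x+w],None,fx=f,fy=f,interpolation=cv2.INTER_CUBIC))
RF=Rdown(np.radians(90)); T=np.array([.3605,.0447,.095]); p=T-RF.apply(OFF+np.array([.135,0,0])); print("final TCP",p); go(p,RF); go(p+[0,0,.15],RF)
E
```

```text
gauge in guide mm [-181.7688    0.0309   -0.1238] ang [-0.0028  0.001   0.0041] F in guide [ 0.6974 -0.0686  1.1547] w 0.018000524090501995 t 24.1333
t=24.13 [ 0.5205 -0.1765  0.2269] [3.1369 0.4354 1.4214] F [-0.0471  0.1525 -1.3413] T [ 0.2354 -0.1006 -0.0205] w 0.018000524090501995 q [-0.1711  0.0736  1.4327 -0.4356  1.6154 -0.047 ]
final TCP [ 0.3605 -0.1253  0.0886]
t=24.23 shift cm [  8.27 -16.64  11.33] rot [-0.028  0.435 -0.146] rows 5.218709825151161 3.676964582972283
t=24.23 shift cm [  1.95 -16.57  -2.27] rot [-0.028  0.435 -0.146] rows 4.038075453517491 3.676964582972283
```

View pics/b2scene.png

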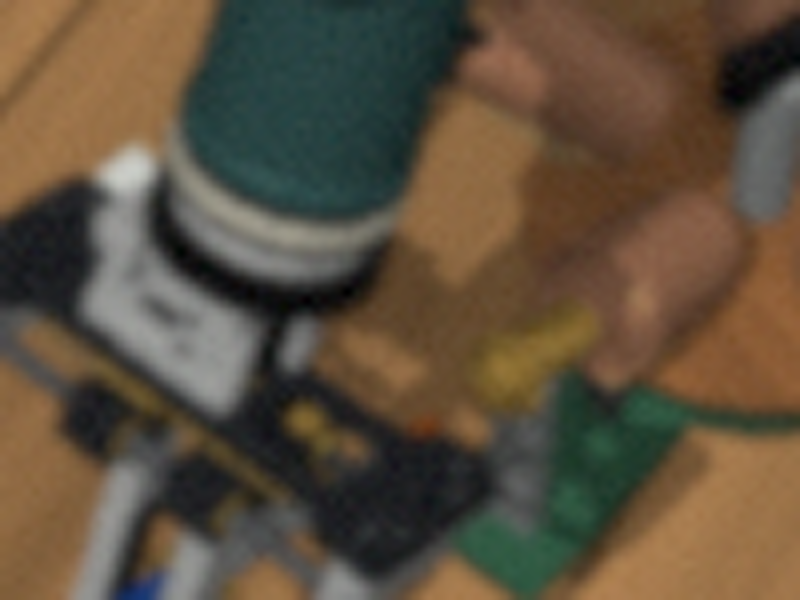

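View pics/b2top.png

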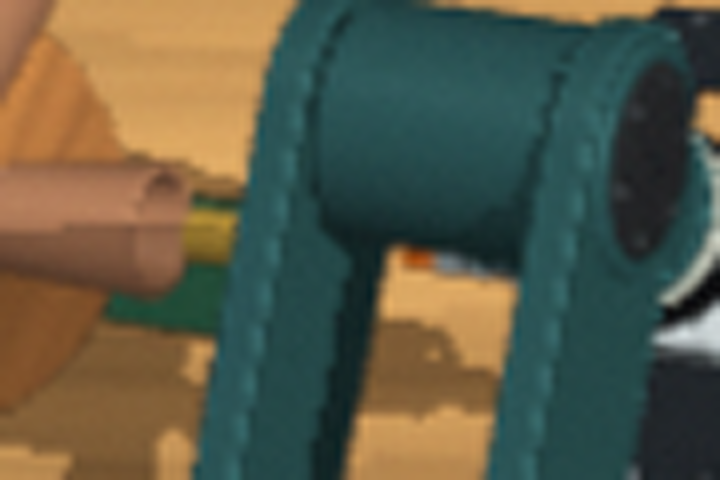

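The tip is out, and only about 13 mm of orange is left at top-crop (403–430,258), so it stays pushed in. I swing level over the tile, starting high.

>>> apply_moves(
  moves=[
    [[-0.3,-1,-0.8],[0,0.03,-0.01],0],
    [[-0.2,-3,-1.6],[-0.005,0.08,-0.03],0],
    [[0,-5,-2.2],[-0.01,0.14,-0.05],0],
    [[0.3,-7,-2.3],[-0.012,0.2,-0.07],0],
    [[0.7,-9,-2.3],[-0.016,0.26,-0.09],0],
    [[1,-11,-2.3],[-0.02,0.31,-0.1],0],
    [[1.3,-13,-2.3],[-0.023,0.36,-0.12],0],
    [[1.6,-15,-2.3],[-0.026,0.41,-0.135],0],
    [[1.9,-16,-2.3],[-0.028,0.435,-0.146],0],
    [[1.9,-16.6,-2.3],[-0.028,0.435,-0.146],0],
  ],
)

```text
time: 25.07
tool_pos: [0.3589, -0.1262, 0.2393]
ee_rot: [3.141, 0.0, 1.568]
wrist_force: [-0.3, 0.2, -1.4]
width: 0.0181
```

```bash
cat > fin.py <<'E'
from ins import *
RF=Rdown(np.radians(90)); T=np.array([.3605,.0447,.095]); p=T-RF.apply(OFF+np.array([.135,0,0]))
E
python3 - <<'E'
from fin import *
show();go(p,RF)
E
```

```text
t=25.07 [ 0.3589 -0.1262  0.2393] [3.1411 0.0004 1.5685] F [-0.3247  0.2371 -1.4113] T [-0.0346 -0.127   0.0084] w 0.018098253352888442 q [-0.4873 -0.3027  1.6851 -0.0001  1.7586 -0.485 ]
t=25.07 shift cm [ 0.09  0.16 15.07] rot [ 0.     0.    -0.002] rows 3.613082682239997 0.019057504922423276
```

>>> apply_moves(
  moves=[
    [[0.1,0.15,1],[0,0,0],0],
    [[0.1,0.15,3],[0,0,0],0],
    [[0.1,0.15,5],[0,0,0],0],
    [[0.1,0.15,7],[0,0,0],0],
    [[0.1,0.15,9],[0,0,0],0],
    [[0.1,0.15,10.5],[0,0,0],0],
    [[0.1,0.15,12],[0,0,0],0],
    [[0.1,0.15,13.2],[0,0,0],0],
    [[0.1,0.15,14],[0,0,0],0],
    [[0.1,0.15,14.3],[0,0,0],0],
  ],
)

```text
time: 25.9
tool_pos: [0.3611, -0.1239, 0.094]
ee_rot: [-3.139, -0.001, 1.571]
wrist_force: [-0.3, 0.3, -0.6]
width: 0.0179
```

>>> apply_moves(
  moves=[
    [[0,0,0],[0,0,0],0],
    [[0,0,0],[0,0,0],0],
    [[0,0,0],[0,0,0],0],
    [[0,0,0],[0,0,0],0],
    [[0,0,0],[0,0,0],0],
    [[0,0,0],[0,0,0],0],
    [[0,0,0],[0,0,0],0],
    [[0,0,0],[0,0,0],0],
    [[0,0,0],[0,0,0],0],
    [[0,0,0],[0,0,0],0],
  ],
)

```text
time: 26.73
tool_pos: [0.3616, -0.1246, 0.0961]
ee_rot: [3.141, -0.0, 1.57]
wrist_force: [-0.8, 0.1, -1.4]
width: 0.0176
```

```bash
python3 - <<'E'
from fin import *
show();go(p,RF)
S={}
for n,(x,y,w,h,f) in dict(scene=(220,140,100,75,8),top=(285,215,100,60,8)).items():
    im=optics.snapshot(n)[:,:,::-1].copy(); S[n]=im; cv2.imwrite(f"pics/c1{n}.png",cv2.resize(im[y:y+h,x:x+w],None,fx=f,fy=f,interpolation=cv2.INTER_CUBIC));cv2.imwrite(f"pics/c1{n}_raw.png",im);cv2.imwrite(f"pics/c1{n}_full.png",cv2.resize(im,None,fx=1.25,fy=1.25))
a=orange(S["scene"],(255,150,310,195));b=orange(S["top"],(290,225,340,262));print(a,b)
if a and b:print(tri(a[0],b[0]), plane("top",*b[0],.095))
E
```

```text
t=26.73 [ 0.3616 -0.1246  0.0961] [ 3.1414 -0.0001  1.5705] F [-0.7984  0.0685 -1.4146] T [-0.0809 -0.0372  0.0117] w 0.01759358497098102 q [-0.4806 -0.2411  1.9238  0.0002  1.4587 -0.4802]
t=26.73 shift cm [-0.07 -0.11  0.75] rot [ 0. -0. -0.] rows 0.1823034806675476 0.0030878144148875565
None (array([311., 243.]), 3, array([2., 0.]))
```

View pics/c1scene.png

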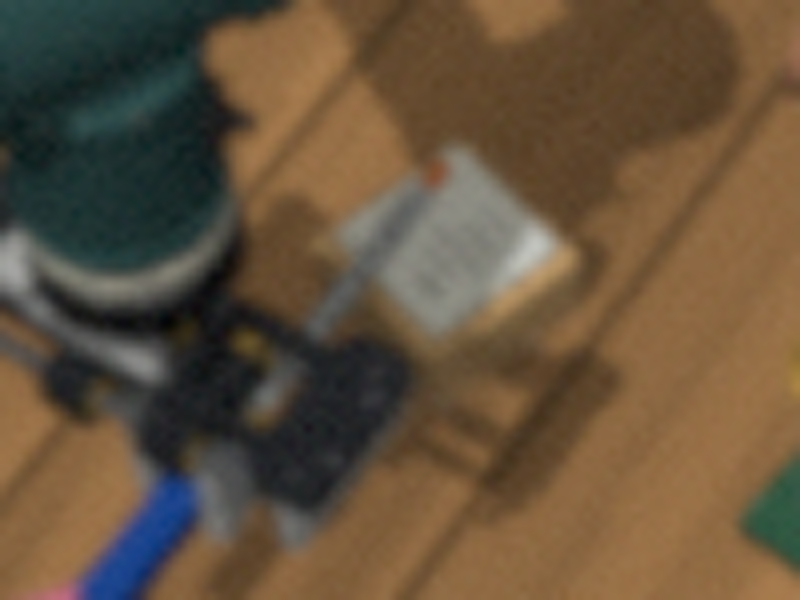

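View pics/c1top.png

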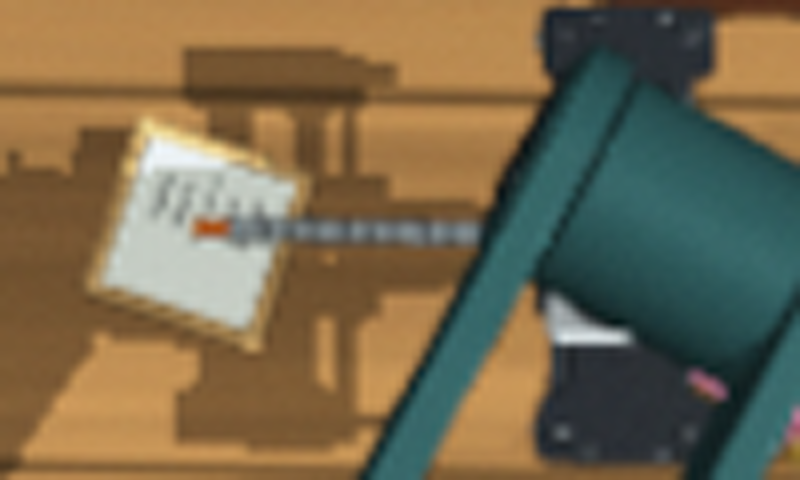

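View pics/c1scene_full.png

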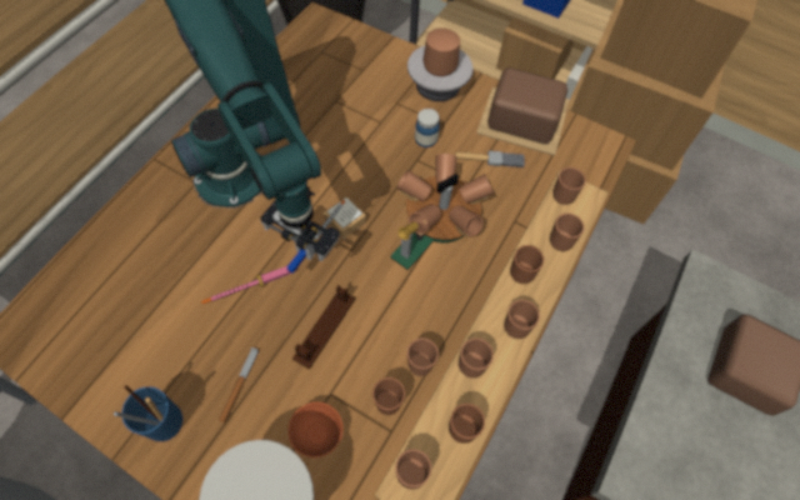

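The tip hangs over the tile, with its nose at top-crop (195,228) and scene-crop (443,168), and about 13 mm of orange shows. I triangulate the nose and a shaft point for place, height and level.

```bash
python3 - <<'E'
from fin import *
show()
top=lambda x,y:(285+x/8-.5,215+y/8-.5); sc=lambda x,y:(220+x/8-.5,140+y/8-.5)
N,e=tri(sc(443,167),top(194,228));J,e2=tri(sc(425,190),top(230,229))
print("nose",N,e,"orange/steel joint",J,e2)
o=robot.get_obs();R0=R.from_euler('xyz',o["ee_rot"])
# level check: project expected axis and compare
for x in(.05,.08,.122,.135):
    P=o["tool_pos"]+R0.apply(OFF+[x,0,0]); a=proj("scene",P);b=proj("top",P)
    print(x,P,"scene crop",(a-[220,140]+.5)*8,"top crop",(b-[285,215]+.5)*8)
E
```

```text
t=26.83 [ 0.3616 -0.1246  0.0961] [ 3.1415 -0.0001  1.5705] F [ 0.0175  0.0752 -1.4072] T [-0.08   -0.0653  0.0108] w 0.01800238750591893 q [-0.4805 -0.241   1.9238  0.0001  1.4587 -0.4803]
nose [0.3616 0.0468 0.1017] 0.00184515900715051 orange/steel joint [0.362  0.0323 0.1039] 0.0032091940879888227
0.05 [ 0.3616 -0.0396  0.1025] scene crop [318.0006 324.3592] top crop [401.3681 229.801 ]
0.08 [ 0.3617 -0.0096  0.1025] scene crop [361.3031 268.5216] top crop [328.8924 228.5388]
0.122 [0.3617 0.0324 0.1025] scene crop [420.6742 192.0281] top crop [227.3867 226.7373]
0.135 [0.3617 0.0454 0.1025] scene crop [438.7591 168.7423] top crop [195.9636 226.1717]
```

The nose measures (0.362, 0.047, 0.102), which is 2 mm from the tile's centre and 52 mm above it. The image points fall on the level-axis prediction within about 0.3 px. The orange length measures 14.5 mm, so the tip is pushed in about 11–12 mm. Handing in.

```bash
python3 - <<'E'
from bench import job
print(job.close_job())
E
```

```text
the job is handed in; nothing more can be done
None
```

The job is done and handed in at about 27 s of the 64 s; `close_job` gave no verdict.

**What I did**
- I turned the carousel 72° anticlockwise by its knob (gripper yaw -0.13 to 1.13 rad) and let go.
- I lifted the gauge straight up off its rest and slid it down the guide tube until the collar stopped. At the stop, 1.5 mm more command gave no travel and about 9 N along the tube.
- I drew it straight out and levelled it over the tile.

**Last checks**
- **Tip position:** the nose is about 2 mm sideways from the tile's centre and 52 mm above it.
- **Level:** the gauge's image points match a level axis.
- **Tip setting:** about 13–14.5 mm of orange shows, so the tip is pushed in about 11–12 mm.
- **Hold:** the fingers stand at 17.6–18.0 mm (handle 18 mm), and the wrist force is just the gauge's weight, so it touches nothing else.
- **Carousel and bystanders:** in the final scene picture the carousel is still in its new place and nothing on the table looks moved. I judged this by eye; I measured no angle or distances.

**Disagreements**
- Triangulated heights were off by a few mm: 2–3 mm high at the tip and 6 mm low at the guide mouth. For the guide I used the stated height instead, and the insertion met almost no side force.
- The knob was about 1–2 mm from where I first measured it; the arm gave way and I re-centred.

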